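Pack the shaker dish: six bottles round one

TASK

Load the two sample bottles from the bench onto the shaker's round dish with the five already there, so that all seven stand flat on its floor inside the rim, packed six round one. They only just fit: slide the five about on the dish to make room, without lifting any of them out. Set the bottles down without dropping or tipping any, do not disturb the other things on the bench, and let go at the end.

Things in the scene. Friction and masses are not known exactly. Their poses are not given: they have to be found in the camera images.
- dish_centre (a point): round pressed-steel dish fixed on top of the orbital shaker, about 76 mm above the bench; this point is the centre of its flat inner floor, z up. Inner radius 70.5 mm, upright wall 5 mm thick at most, its rim 15 mm above the inner floor. Neither dish nor shaker moves. The shaker's white housing below is 0.26 x 0.21 m and 60 mm tall.
- bottle1_centre (a point): sample bottle; bottles 1 to 5 start on the dish in a loose ring, about a fifth of a turn apart, with the middle empty; the gaps in the ring are too small for another bottle, the hole in the middle mostly a little too tight. They stand loose, slide when pushed low (friction 0.45 to 0.7) and tip if pushed higher than about 30 mm. Same shape as bottle6; point on its axis 40 mm above its underside
- bottle2_centre (a point): sample bottle, starts on the dish; same size and shape as bottle6; this point lies on its axis 40 mm above its underside, z along the axis
- bottle3_centre (a point): sample bottle, starts on the dish; same size and shape as bottle6; this point lies on its axis 40 mm above its underside, z along the axis
- bottle4_centre (a point): sample bottle, starts on the dish; same size and shape as bottle6; this point lies on its axis 40 mm above its underside, z along the axis
- bottle5_centre (a point): sample bottle, starts on the dish; same size and shape as bottle6; this point lies on its axis 40 mm above its underside, z along the axis
- bottle6_centre (a point): sample bottle, starts on the bench; all seven are alike: white cylindrical body 46 mm in diameter up to 46 mm above its underside (bottom edge chamfered by 2.5 mm), sloping shoulder, then an upright black cap 22 mm in diameter from 53 to 80 mm; 55 to 115 g. Point on its axis 40 mm above its underside, z along the axis
- bottle7_centre (a point): sample bottle, starts on the bench; same size and shape as bottle6; this point lies on its axis 40 mm above its underside, z along the axis
- beaker: glass beaker, 66 mm across, 85 mm tall, on the bench; bystander, origin at the centre of its underside.
- amber: brown glass bottle with white cap, 58 mm across, 130 mm tall; bystander, origin at the centre of its underside.
- jar: squat white jar, 64 mm across, 62 mm tall; bystander, origin at the centre of its underside.
- tip_rack: grey rack of pipette tips, 120 x 82 x 55 mm; bystander, origin at the centre of its underside.
- spatula: thin steel lab spatula, about 200 mm long, lying flat; bystander, origin under its middle.
- weigh_dish: shallow glass weighing dish, 84 mm across, 16 mm tall; bystander, origin at the centre of its underside.
Mind the look-alikes: they are no part of the job. Leave any pink or turquoise look-alike of the part that bears bottle5_centre alone. Leave any green look-alike of the part that bears bottle7_centre alone.

How it is judged:
At the end, for the whole second after the job is handed in: All seven bottles stand upright (within 0.05 rad) on the dish's floor (the point half-way up is 35 to 42.5 mm above the floor), each axis within 50 mm of the dish's centre line, and are at rest (slower than 0.02 m/s), released (z of bottle1_centre in the frame of dish_centre between 0.035 and 0.0425 m and horizontal distance between each of bottle1_centre, bottle2_centre, bottle3_centre, bottle4_centre, bottle5_centre, bottle6_centre, bottle7_centre and dish_centre below 0.05 m and angle between each of bottle1_centre, bottle2_centre, bottle3_centre, bottle4_centre, bottle5_centre, bottle6_centre, bottle7_centre's own z axis and vertical below 0.05 rad and linear speed of each of bottle1, bottle2, bottle3, bottle4, bottle5, bottle6, bottle7 below 0.02 m/s and z of bottle2_centre in the frame of dish_centre between 0.035 and 0.0425 m and z of bottle3_centre in the frame of dish_centre between 0.035 and 0.0425 m and z of bottle4_centre in the frame of dish_centre between 0.035 and 0.0425 m and z of bottle5_centre in the frame of dish_centre between 0.035 and 0.0425 m and z of bottle6_centre in the frame of dish_centre between 0.035 and 0.0425 m and z of bottle7_centre in the frame of dish_centre between 0.035 and 0.0425 m); the robot touches nothing.
It fails at once if a bottle tipped over (leaning more than 30 degrees) (angle between any of bottle1_centre, bottle2_centre, bottle3_centre, bottle4_centre, bottle5_centre, bottle6_centre, bottle7_centre's own z axis and vertical above 0.52 rad).
It fails at once if a bottle dropped (faster than 0.7 m/s with the robot not touching it) ((linear speed of bottle1 above 0.7 m/s and contact force between each of the arm, the fingers and bottle1 below 0.01 N) or (linear speed of bottle2 above 0.7 m/s and contact force between each of the arm, the fingers and bottle2 below 0.01 N) or (linear speed of bottle3 above 0.7 m/s and contact force between each of the arm, the fingers and bottle3 below 0.01 N) or (linear speed of bottle4 above 0.7 m/s and contact force between each of the arm, the fingers and bottle4 below 0.01 N) or (linear speed of bottle5 above 0.7 m/s and contact force between each of the arm, the fingers and bottle5 below 0.01 N) or (linear speed of bottle6 above 0.7 m/s and contact force between each of the arm, the fingers and bottle6 below 0.01 N) or (linear speed of bottle7 above 0.7 m/s and contact force between each of the arm, the fingers and bottle7 below 0.01 N)).
It fails at once if one of the five bottles already on the dish lifted out of it (18 mm or more off its floor) (z of any of bottle1_centre, bottle2_centre, bottle3_centre, bottle4_centre, bottle5_centre in the frame of dish_centre above 0.058 m).
It fails at once if a bystander shifted by more than 25 mm (distance of any of beaker, amber, jar, tip_rack, spatula, weigh_dish from where it was at the start of the episode above 0.025 m).
It also fails if it takes over 72 s, if anything falls off the work surface, if the arm or the gripper's body presses on something with over 40 N, if the wrist force passes 120 N, or if a joint passes its speed limit or range.

ROBOT

A 7-joint arm with a two-finger parallel gripper is mounted at the origin on the work surface. World frame = base frame: x ahead of the robot, y to its left, z up, the work surface at z = 0. Lengths are in m, angles in rad, forces in N, time in s.
With the tool pointing down it reaches from about 0.425 to 1.025 m from the base axis. Payload 9.4 kg.
Tool frame: the origin (TCP) lies midway between the tips of the shut fingers; the grasp point (between the pads) lies 19 mm behind it; x points along the fingers, y is the direction in which the jaws open and shut, and the axes are right-handed (so a half turn about x gives the same grasp; the last joint's range is limited). The gripper opens to 93 mm and grips with 3 to 60 N. Pads are 15 mm wide; open, the fingers measure 128 mm over their backs; the gripper's body (75 mm by 188 mm) begins 65 mm behind the grasp point.
Start: joints at [-1.287, 0.599, -0.003, 1.599, 0.002, 0.943, -0.08], TCP at [0.256, 0.678, 0.195] pointing down, gripper open.
Joint ranges: [-2.57, 2.57], [-0.35, 1.97], [-1.29, 1.29], [0.11, 2.56], [-1.05, 4.19], [0.11, 1.86], [-2.63, 2.63]. Speed limits (rad/s): [2.22, 2.22, 3.01, 3.01, 3.14, 3.14, 3.14].

INTERFACE

Orientations are given as a rotation vector (axis times angle).
In Python, from cell import observe, vision, order gives the robot as it stands.
- The arm moves only by the shell command python3 -m creep 'ROWS'. ROWS is JSON, one flat list of numbers, 5 for each row, row after row: the shift along the tool's x, y, z in mm, then the turn about the tool's x in degrees, then the opening, from 0 (shut) to 1 (fully open). In form: [x, y, z, yaw, jaw, x, y, z, yaw, jaw, ...]. A call has 1 to 20 rows; each row shifts and turns the commanded pose from where the row before left it, along the tool's axes as they then stand; what a row does not reach is not made up. A row lasts 1/8 s, in which the tool goes at most 62.5 mm and 10.7 degrees, less where a joint would pass 70% of its speed; a pose out of reach is approached as far as the arm can. A call with a gripper value outside its range is refused whole. The fingers move at their own pace and stop on an object; the grip force is fixed at half the most. Time passes only in rows, so rows that do not move let the fingers close. It gives the time, the measured TCP pose, the force and the opening at its end, in the units of the state.
- observe(): the state, without advancing time (a new reading comes with each control period).
- vision.get_image(name): name is "side" or "top" or "wrist"; returns (picture, depth): 384x512x3 uint8, red, green, blue; 384x512 float32, m along the optical axis (not along the pixel's ray), 0 where there is no reading.
- vision.camera_params(name): a dict with "mtx" (3x3 intrinsics, pixels), "R" (3x3) and "t" (3): a world point X has camera coordinates R X + t. Camera axes: x right, y down, z forward; pixel columns grow to the right and rows downward; lengths in m; the calibration is good to about 2 mm. A picture is of the moment at which its call begins: read the wrist's pose just before it. camera_params takes no time and is no camera call; for the wrist camera it gives the pose at the moment of the call.
- order.close_job(): hands the job in, once; it reports no verdict.
The state is a dict: "t": time; "joints": joint angles; "joint_velocities": joint speeds; "joint_efforts": joint torques, N m; "position": TCP position; "tcp_rot": TCP orientation; "wrist_force": force on the tool from outside, world axes, zero at the start; "wrist_torque": the same for the moment, N m; "opening": finger opening in m.
Only numpy, scipy, OpenCV 4.12 (cv2) and the standard library are available. Lean on these libraries where they do the work, as an engineer would, in place of code of your own. Each camera call takes 0.05 s, during which the arm holds its last target.

## Working session

There is one attempt and no reset: what is moved stays moved. The work goes in short steps, Python scripts to look and compute and a shell command to move; the robot and the scene stay as the last step left them, time stands still between calls to the robot, and variables do not carry over. Pictures are saved under pics/ and viewed, and the job is handed in when it is done.

```bash
ls; mkdir -p pics; python3 - <<'E'
from cell import observe, vision
import cv2
s=observe(); print(s)
for n in ("side","top","wrist"):
    im,d=vision.get_image(n); cv2.imwrite(f"pics/{n}0.png",cv2.cvtColor(im,cv2.COLOR_RGB2BGR))
    import numpy as np; np.save(f"pics/{n}0_d.npy",d); np.save(f"pics/{n}0_i.npy",im)
    p=vision.camera_params(n); print(n,p)
E
```

```text
pics
{'t': 0.0, 'joints': array([-1.28669574,  0.60014263, -0.00252464,  1.60012454,  0.00180198,
        0.94291691, -0.07982475]), 'joint_velocities': array([ 4.36740986e-05, -2.27515364e-03,  6.96950145e-04,  5.75878883e-04,
        2.47070397e-04,  1.46527857e-03, -1.33664266e-03]), 'joint_efforts': array([ 5.70179236e-04, -7.65070224e+01,  1.49840947e+00, -2.52351129e+01,
       -5.21586940e-02,  1.70156895e-02,  1.38548221e-04]), 'position': array([0.25578684, 0.67781085, 0.19454954]), 'tcp_rot': array([ 0.28183382,  1.55232523, -0.28433352]), 'wrist_force': array([ 0.05678802,  0.55670959, -0.17638912]), 'wrist_torque': array([-0.00151036,  0.0395339 ,  0.04144749]), 'opening': 0.09279716751172498}
side {'mtx': array([[370.03238967,   0.        , 254.23011429],
       [  0.        , 370.03238967, 187.70583025],
       [  0.        ,   0.        ,   1.        ]]), 'R': array([[ 0.85159633, -0.52384645, -0.01919889],
       [-0.37499081, -0.58319783, -0.72059849],
       [ 0.36628621,  0.62085843, -0.69308673]]), 't': array([-0.47100291,  0.25501391,  0.93067576])}
top {'mtx': array([[379.40517449,   0.        , 248.97177365],
       [  0.        , 379.40517449, 191.38597215],
       [  0.        ,   0.        ,   1.        ]]), 'R': array([[ 0.01697383, -0.99979257,  0.01125653],
       [-0.9834613 , -0.01872483, -0.18014785],
       [ 0.18032126, -0.00801256, -0.98357513]]), 't': array([-0.02885501,  0.55288137,  1.06433056])}
wrist {'mtx': array([[296.84217308,   0.        , 254.46435964],
       [  0.        , 296.84217308, 191.88402377],
       [  0.        ,   0.        ,   1.        ]]), 'R': array([[ 3.53447643e-01,  9.35454208e-01, -4.33115409e-04],
       [ 9.05216536e-01, -3.41905942e-01,  2.52355601e-01],
       [ 2.35919024e-01, -8.95865558e-02, -9.67634468e-01]]), 't': array([-0.7259049 , -0.02948257,  0.38943768])}
```

View pics/top0.png

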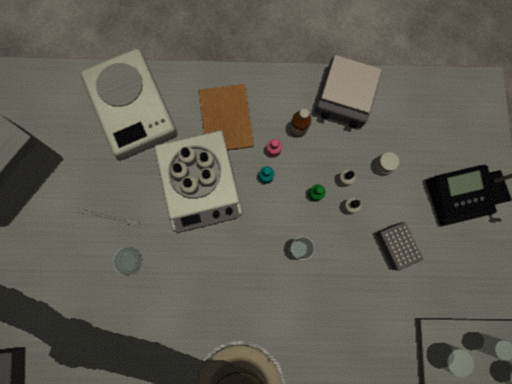

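View pics/side0.png

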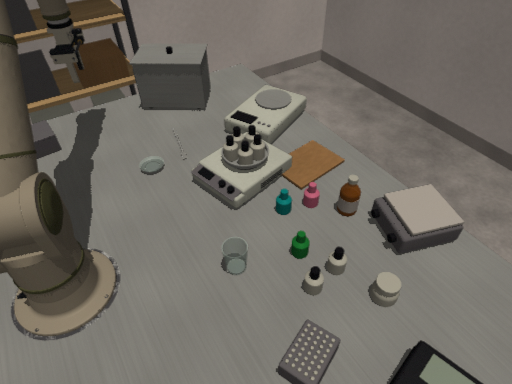

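View pics/wrist0.png

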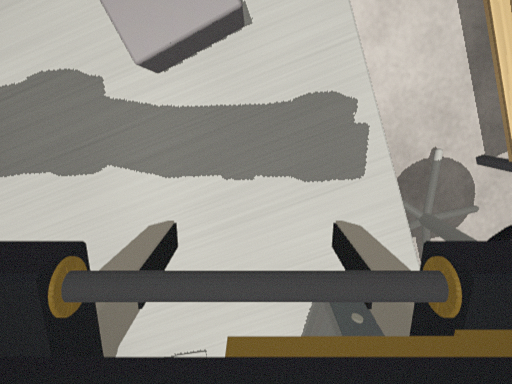

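```bash
python3 - <<'E'
import cv2,numpy as np
im=cv2.imread("pics/top0.png")
a=cv2.resize(im[135:235,150:250],(560,560),interpolation=cv2.INTER_CUBIC)
b=cv2.resize(im[140:270,300:430],(560,560),interpolation=cv2.INTER_CUBIC)
cv2.imwrite("pics/crop_a.png",a);cv2.imwrite("pics/crop_b.png",b)
E
```

```text
(no output)
```

View pics/crop_a.png

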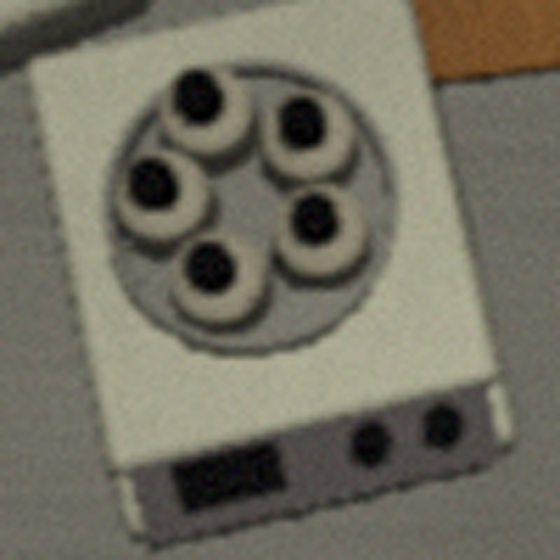

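View pics/crop_b.png

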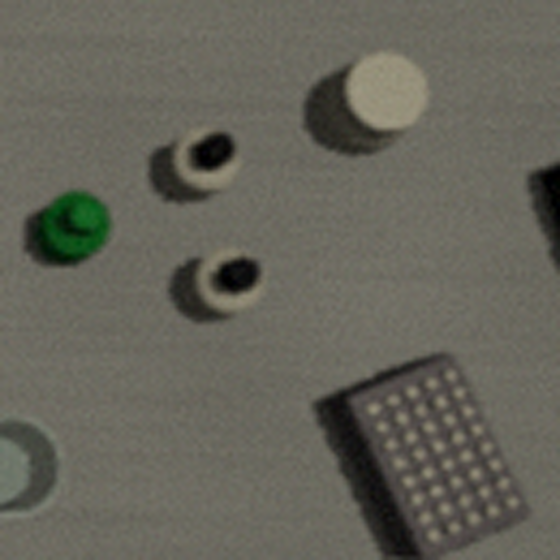

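```bash
cat > h.py <<'E'
import cv2,numpy as np
from cell import observe, vision
def grab(n,tag=None):
    p=vision.camera_params(n); im,d=vision.get_image(n)
    if tag: cv2.imwrite(f"pics/{tag}.png",cv2.cvtColor(im,cv2.COLOR_RGB2BGR))
    return im,d,p
def cloud(d,p):
    h,w=d.shape; v,u=np.mgrid[:h,:w]; K=p['mtx']
    c=np.stack([(u-K[0,2])/K[0,0]*d,(v-K[1,2])/K[1,1]*d,d],-1)
    X=(c-p['t'])@p['R']; X[d<=0]=np.nan; return X
def ray(u,v,z,p):
    K=p['mtx']; r=p['R'].T@np.array([(u-K[0,2])/K[0,0],(v-K[1,2])/K[1,1],1]); o=-p['R'].T@p['t']
    return o+r*(z-o[2])/r[2]
def proj(X,p):
    c=np.asarray(X)@p['R'].T+p['t']; q=c@p['mtx'].T; return q[...,:2]/q[...,2:]
def caps(im,d,p,thr=60,box=None,zt=None):
    X=cloud(d,p); 
    m=((im.max(-1)<thr)&(np.abs(X[...,2]-zt)<.02)).astype(np.uint8)
    if box is not None:
        k=np.zeros_like(m); k[box[1]:box[3],box[0]:box[2]]=1; m&=k
    n,l,s,c=cv2.connectedComponentsWithStats(m)
    out=[]
    for i in range(1,n):
        if s[i,4]<12: continue
        q=X[l==i]; top=q[np.abs(q[:,2]-zt)<.006]
        out.append((s[i,4],c[i],ray(*c[i],zt,p),len(top),np.nanmean(top,0),np.nanmedian(q[:,2])))
    return out
E
python3 - <<'E'
from h import *
for n in ("top","side"):
    im=np.load(f"pics/{n}0_i.npy");d=np.load(f"pics/{n}0_d.npy");p=vision.camera_params(n)
    X=cloud(d,p)
    pts={'top':[(348,177),(353,206),(181,169),(187,155),(204,157),(206,174),(187,182),(195,165),(195,215),(330,230),(389,160)],'side':[(315,273),(338,254),(237,131),(245,147),(290,300)]}[n]
    for u,v in pts: print(n,u,v,im[v,u],np.round(X[v,u],4))
    for zt in (.08,.156):
        for o in caps(im,d,p,70,None,zt): print(n,zt,o[0],np.round(o[1],1),np.round(o[2],4),o[3],np.round(o[4],4),round(float(o[5]),4))
E
```

```text
top 348 177 [5 4 8] [ 0.5964 -0.3048  0.0764]
top 353 206 [5 1 6] [ 0.512  -0.317   0.0749]
top 181 169 [39 40 31] [0.5962 0.1685 0.1361]
top 187 155 [4 4 5] [0.6349 0.1533 0.1405]
top 204 157 [16 13 11] [0.6265 0.1051 0.1537]
top 206 174 [ 8  9 11] [0.5788 0.0975 0.1571]
top 187 182 [18 17 20] [0.5563 0.1474 0.1555]
top 195 165 [108 103  92] [0.6238 0.1394 0.0747]
top 195 215 [19 21 18] [0.4802 0.1359 0.0544]
top 330 230 [109 108  96] [ 0.4486 -0.2667 -0.0015]
top 389 160 [146 142 119] [ 0.6534 -0.4319  0.0628]
top 0.08 42 [327.9  71.5] [ 0.9231 -0.2524  0.08  ] 7 [ 0.9261 -0.2558  0.0761] 0.0632
top 0.08 271 [339.6 107.5] [ 0.8078 -0.2852  0.08  ] 35 [ 0.8204 -0.2922  0.0766] 0.0639
top 0.08 197 [299.3 123.1] [ 0.7562 -0.1643  0.08  ] 57 [ 0.7503 -0.1605  0.0815] 0.0864
top 0.08 27 [ 20.6 128.4] [0.7227 0.6529 0.08  ] 8 [0.7249 0.6562 0.0799] 0.0811
top 0.08 465 [129.6 134.4] [0.7109 0.3337 0.08  ] 0 [nan nan nan] 0.0673
top 0.08 654 [ 25.7 180.4] [0.5675 0.6193 0.08  ] 193 [0.5685 0.6189 0.0799] 0.0795
top 0.08 19 [198.3 148.1] [0.6733 0.1312 0.08  ] 11 [0.6722 0.1308 0.0813] 0.08
[... 4025 characters left out ...]
68 0.1463 0.156 ] 28 [0.6422 0.155  0.1556] 0.1523
side 0.156 65 [236.6 130.4] [0.5946 0.1659 0.156 ] 36 [0.5996 0.1755 0.1555] 0.1512
side 0.156 60 [229.5 139.4] [0.5537 0.1371 0.156 ] 31 [0.5583 0.1464 0.1561] 0.1507
side 0.156 62 [257.3 138.3] [0.6265 0.0961 0.156 ] 35 [0.6318 0.1041 0.1557] 0.1522
side 0.156 64 [244.9 144.6] [0.5794 0.0898 0.156 ] 41 [0.5829 0.0969 0.1559] 0.1543
side 0.156 355 [ 69.5 255.6] [ 0.052 -0.045  0.156] 108 [ 0.0514 -0.0468  0.1564] 0.1564
side 0.156 17 [ 11.8 276.5] [-0.0633 -0.0347  0.156 ] 4 [-0.0619 -0.0386  0.158 ] 0.1608h.py:26: RuntimeWarning: Mean of empty slice
  out.append((s[i,4],c[i],ray(*c[i],zt,p),len(top),np.nanmean(top,0),np.nanmedian(q[:,2])))
```

```bash
cat >> h.py <<'E'
from scipy.spatial.transform import Rotation as Ro
def tool(s=None):
    s=s or observe(); return s['position'],Ro.from_rotvec(s['tcp_rot']).as_matrix()
E
python3 - <<'E'
from h import *
t,R=tool(); print(np.round(t,4)); print(np.round(R,4))
p=vision.camera_params("wrist"); o=-p['R'].T@p['t']; print("cam in tool",R.T@(o-t)*1000); print("cam axes in tool",np.round(R.T@p['R'].T,4))
im=np.load("pics/top0_i.npy");d=np.load("pics/top0_d.npy");pt=vision.camera_params("top")
X=cloud(d,pt)
b=X[100:240,0:70].reshape(-1,3); print("box zmax",np.nanpercentile(b[:,2],[50,90,99])); bb=b[b[:,2]>.1]; print(bb.min(0),bb.max(0))
# rim pts
m=(X[...,2]>.086)&(X[...,2]<.098); c=np.array([.602,.138]); r=np.hypot(X[...,0]-c[0],X[...,1]-c[1]); m&=(r>.064)&(r<.082)
q=X[m]; print(len(q))
A=np.c_[2*q[:,:2],np.ones(len(q))]; s=np.linalg.lstsq(A,(q[:,:2]**2).sum(1),rcond=None)[0]; print("rim c",s[:2],np.sqrt(s[2]+s[:2]@s[:2]))
m=(np.abs(X[...,2]-.076)<.004)&(np.hypot(X[...,0]-c[0],X[...,1]-c[1])<.06); print("floor z",np.median(X[m][:,2]))
E
```

```text
[0.2558 0.678  0.1948]
[[-3.000e-04  3.530e-01  9.356e-01]
 [-1.100e-03  9.356e-01 -3.530e-01]
 [-1.000e+00 -1.200e-03  1.000e-04]]
cam in tool [-189.2110828     1.27176088  -69.41287318]
cam axes in tool [[-7.000e-04 -2.522e-01  9.677e-01]
 [ 1.000e+00 -7.000e-04  6.000e-04]
 [ 5.000e-04  9.677e-01  2.522e-01]]
box zmax [0.00117694 0.18750535 0.2073871 ]
[0.49493458 0.550618   0.1000277 ] [0.75001895 0.69312559 0.21061681]
309
rim c [0.60325879 0.13963516] 0.07266586952815081
floor z 0.07556981998472156
```

```bash
python3 -m creep '[-52,0,0,0,0.5,-52,0,0,0,0.5,0,-32,48,0,0.5,0,-32,48,0,0.5,0,-32,48,0,0.5,0,-32,48,0,0.5,0,-32,48,0,0.5,0,-32,48,0,0.5,0,-32,48,0,0.5,0,-32,48,0,0.5,0,-32,48,0,0.5,0,-32,48,0,0.5,0,-32,48,0,0.5,0,-32,48,0,0.5,0,0,0,0,0.5]'
python3 - <<'E'
from h import *
s=observe(); t,R=tool(s); print(np.round(t,4)); print(np.round(R,3), s['joints'])
im,d,p=grab("wrist","w1"); np.savez("pics/w1.npz",im=im,d=d,**p)
E
```

```text
t: 2.02
position: [0.6613, 0.1098, 0.2989]
tcp_rot: [0.287, 1.551, -0.291]
wrist_force: [-0.7, 0.7, -0.2]
opening: 0.0468
[0.6613 0.1098 0.2989]
[[ 0.     0.36   0.933]
 [-0.003  0.933 -0.36 ]
 [-1.    -0.002  0.001]] [-0.3397171   0.44380265  0.13501686  1.62097593 -0.06244933  1.08141534
  1.01416459]
```

View pics/w1.png

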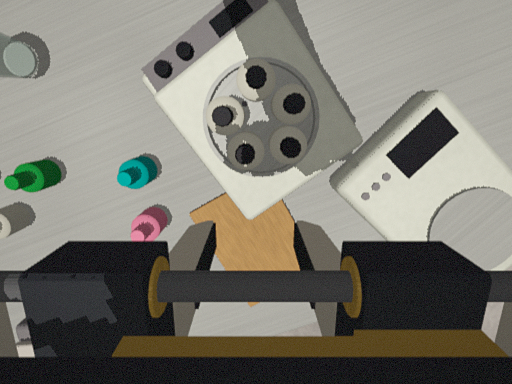

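```bash
cat >> h.py <<'E'
from scipy.optimize import least_squares
def dish(im,d,p,c0,zrim=.0910,tag=None):
    # edges of rim: sample the picture along rays at rim height, strongest radial gradient
    g=cv2.GaussianBlur(cv2.cvtColor(im,cv2.COLOR_RGB2GRAY),(0,0),.8).astype(np.float32)
    X=cloud(d,p); m=(np.abs(X[...,2]-zrim)<.004); r=np.hypot(X[...,0]-c0[0],X[...,1]-c0[1]); m&=(r>.064)&(r<.082)
    q=X[m]
    f=least_squares(lambda a:np.hypot(q[:,0]-a[0],q[:,1]-a[1])-a[2],[*c0,.073],loss='soft_l1',f_scale=.001)
    return f.x,len(q),np.median(q[:,2])
def capfit(im,d,p,zt,c0,rad=.07,thr=60):
    X=cloud(d,p); r=np.hypot(X[...,0]-c0[0],X[...,1]-c0[1])
    m=((im.max(-1)<thr)&(X[...,2]>zt-.024)&(r<rad)).astype(np.uint8)
    n,l,s,c=cv2.connectedComponentsWithStats(m); out=[]
    for i in range(1,n):
        if s[i,4]<60: continue
        mi=(l==i)&(X[...,2]>zt-.004); cen=np.argwhere(mi).mean(0)[::-1]
        out.append((np.r_[ray(*cen,zt,p)[:2]],mi.sum(),cen,np.nanmedian(X[mi][:,2])))
    return out
E
cat > m1.py <<'E'
from h import *
import sys
z=np.load(f"pics/{sys.argv[1]}.npz"); im,d=z['im'],z['d']; p=dict(mtx=z['mtx'],R=z['R'],t=z['t'])
c,n,zz=dish(im,d,p,(.602,.139)); print("dish",np.round(c,4),n,zz)
X=cloud(d,p); m=(np.hypot(X[...,0]-c[0],X[...,1]-c[1])<.018); print("floor",np.nanpercentile(X[m][:,2],[5,50]))
for thr in (50,):
  for o in capfit(im,d,p,.156,c[:2],thr=thr):
    v=o[0]-c[:2]; print(np.round(o[0],4),o[1],np.round(o[2],1),round(float(o[3]),4),"rel r %.1f ang %.1f"%(np.hypot(*v)*1e3,np.degrees(np.arctan2(v[1],v[0]))))
E
python3 m1.py w1
```

```text
dish [0.6055 0.1409 0.073 ] 1554 0.09072756437582463
floor [0.07456143 0.0759106 ]
[0.5612 0.151 ] 333 [255.6  76.1] 0.1558 rel r 45.4 ang 167.1
[0.6014 0.18  ] 316 [294.3 103. ] 0.1559 rel r 39.2 ang 96.0
[0.6448 0.1606] 299 [290.7 147.5] 0.1557 rel r 44.0 ang 26.6
[0.6332 0.1114] 234 [245.7 153.8] 0.1556 rel r 40.5 ang -46.8
[0.7773 0.1336] 584 [305.7 256.9] 0.3603 rel r 172.0 ang -2.5
[0.7337 0.015 ] 520 [202.8 258.4] 0.367 rel r 179.7 ang -44.5
[0.8675 0.249 ] 11324 [415.4 287.7] 0.4294 rel r 283.4 ang 22.4
[ 0.838  -0.0421] 23137 [195.  339.1] 0.4402 rel r 295.9 ang -38.2
[0.7775 0.0737] 78 [260.2 272.8] 0.4207 rel r 184.7 ang -21.3
```

```bash
cat >> h.py <<'E'
def go(xy,z,ang):
    "shifts to reach world xy,z with jaw angle ang deg (after turn)"
    t,R=tool(); a0=np.degrees(np.arctan2(R[1,1],R[0,1])); turn=-(ang-a0); turn=(turn+90)%180-90
    a=np.radians(a0-turn); y=np.array([np.cos(a),np.sin(a)]); w=np.array([np.sin(a),-np.cos(a)])
    dl=(np.asarray(xy)-t[:2])*1e3
    s=observe()
    print("now",np.round(t,4),"jaw ang %.1f"%a0,"j7 %.2f"%s['joints'][6],"open %.4f"%s['opening'],"| turn %.1f  y %.1f z %.1f x %.1f"%(turn,dl@y,dl@w,(t[2]-z)*1e3),"tilt",np.round(R[2,1:]*1e3,1))
E
python3 -m creep '[25,0,-13,10.6,0.45,25,0,-13,10.6,0.45,25,0,-13,10.6,0.45,20,0,-13,10.5,0.45,0,0,0,0,0.45]'
python3 - <<'E'
from h import *
go((.6448,.1606),.134,26.6)
im,d,p=grab("top","t1"); 
c,n,zz=dish(im,d,p,(.602,.139)); print("dish",np.round(c,4),n,zz)
E
sed -i 's/thr in (50,)/thr in (80,)/' m1.py; python3 m1.py w1
```

```text
t: 2.7
position: [0.6162, 0.1487, 0.2031]
tcp_rot: [0.85, 1.401, -0.853]
wrist_force: [-0.2, 0.1, 0.5]
opening: 0.0418
now [0.6162 0.1487 0.2031] jaw ang 27.3 j7 0.34 open 0.0418 | turn 0.7  y 30.9 z 2.2 x 69.1 tilt [-3.2 -1.4]
dish [0.6031 0.1396 0.0728] 218 0.0906785274296669
dish [0.6055 0.1409 0.073 ] 1554 0.09072756437582463
floor [0.07456143 0.0759106 ]
[0.561  0.1511] 349 [255.6  75.9] 0.1558 rel r 45.6 ang 167.1
[0.6012 0.1803] 336 [294.5 102.8] 0.1559 rel r 39.6 ang 96.2
[0.5854 0.1024] 314 [221.8 115.6] 0.1557 rel r 43.4 ang -117.5
[0.6447 0.1608] 306 [290.8 147.4] 0.1557 rel r 44.0 ang 26.8
[0.633 0.11 ] 302 [244.5 154. ] 0.1556 rel r 41.4 ang -48.4
[0.8298 0.0442] 46311 [253.3 314. ] 0.4299 rel r 244.3 ang -23.3
```

```bash
python3 -m creep '[0,31,2,0,0.45,35,0,0,0,0.45,34,0,0,0,0.45,0,0,0,0,0.45,0,0,0,0,0,0,0,0,0,0,0,0,0,0,0]'
python3 - <<'E'
from h import *
print(observe()['wrist_force']); go((.6448,.1606),.134,26.6)
im,d,p=grab("side","s2")
cv2.imwrite("pics/s2c.png",cv2.resize(cv2.cvtColor(im[80:220,150:330],cv2.COLOR_RGB2BGR),(720,560),interpolation=cv2.INTER_CUBIC))
E
```

```text
t: 3.62
position: [0.6476, 0.1585, 0.1367]
tcp_rot: [0.856, 1.395, -0.853]
wrist_force: [0.4, 0.9, 0.4]
opening: 0.0165
[0.41340972 0.94285237 0.37133086]
now [0.6476 0.1585 0.1367] jaw ang 27.1 j7 0.36 open 0.0165 | turn 0.5  y -1.5 z -3.1 x 2.7 tilt [1.9 0.2]
```

View pics/s2c.png

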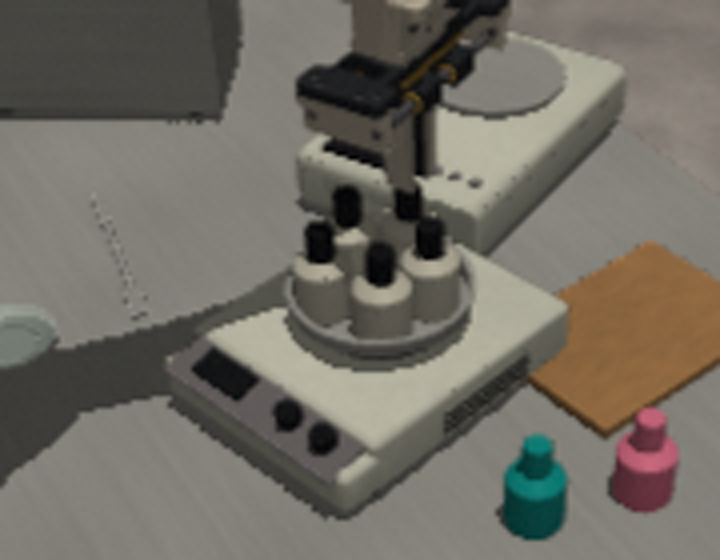

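```bash
python3 -m creep '[0,0,0,0,0]'
python3 - <<'E'
from h import *
im,d,p=grab("wrist","w2"); np.savez("pics/w2.npz",im=im,d=d,**p)
E
python3 m1.py w2
```

```text
t: 3.8
position: [0.6471, 0.1585, 0.1359]
tcp_rot: [0.855, 1.396, -0.854]
wrist_force: [-0.3, 0.1, -0.6]
opening: 0.0032
dish [0.6059 0.1411 0.0729] 2172 0.09082149053470398
floor [0.07472984 0.07582721]
[0.6016 0.1815] 1105 [200.3 167. ] 0.1557 rel r 40.7 ang 96.1
[0.5618 0.1526] 1093 [117.3 180. ] 0.1557 rel r 45.6 ang 165.5
[0.6554 0.1439] 1317 [253.9 258.6] 0.21 rel r 49.6 ang 3.3
[0.6064 0.0957] 15319 [151.9 287.9] 0.2656 rel r 45.4 ang -89.4
[0.6918 0.1379] 5818 [300.  289.6] 0.2667 rel r 85.9 ang -2.2
[0.6501 0.0459] 10230 [183.2 369.6] 0.2792 rel r 104.9 ang -65.1
```

View pics/w2.png

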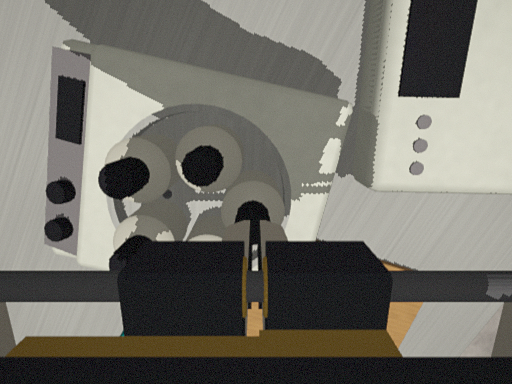

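```bash
python3 - <<'E'
from h import *
z=np.load("pics/w2.npz"); im,d=z['im'],z['d']; p=dict(mtx=z['mtx'],R=z['R'],t=z['t'])
X=cloud(d,p)
for v in range(180,262,4): print(v,im[v,253],np.round(X[v,253],4),np.round(X[v,258],4))
t,R=tool(); print(proj(t,p),proj(t-0.019*R[:,0],p),proj(t+R[:,2]*.0075,p),proj(t-R[:,2]*.0075,p), t)
print(np.round(R.T@(X[210,253]-t)*1e3,1))
E
```

```text
180 [106 103  95] [0.6355 0.1815 0.1205] [0.6387 0.183  0.1202]
184 [121 118 106] [0.6364 0.1798 0.1247] [0.6396 0.1811 0.1236]
188 [124 122 110] [0.6376 0.1774 0.1253] [0.6408 0.1788 0.1247]
192 [121 121 108] [0.6388 0.175  0.1262] [0.6418 0.1768 0.1268]
196 [126 125 112] [0.6398 0.1731 0.1286] [0.643  0.1745 0.128 ]
200 [75 66 59] [0.6405 0.1718 0.1334] [0.6443 0.172  0.1282]
204 [0 1 6] [0.6407 0.1714 0.1413] [0.6442 0.172  0.1378]
208 [21 14 20] [0.6408 0.1714 0.1496] [0.644  0.172  0.1468]
212 [27 18 21] [0.6412 0.1706 0.1548] [0.6442 0.1714 0.1529]
216 [23 25 21] [0.6422 0.1686 0.1556] [0.6449 0.17   0.1556]
220 [32 27 28] [0.6435 0.1661 0.1551] [0.6461 0.1678 0.1558]
224 [21 22 20] [0.6445 0.1641 0.1558] [0.646  0.1678 0.1627]
228 [28 27 31] [0.6456 0.1619 0.1561] [0.6459 0.1676 0.1688]
232 [25 25 24] [0.647  0.1593 0.1554] [0.646  0.1674 0.1742]
236 [13 19 11] [0.6479 0.1574 0.1565] [0.6461 0.1671 0.1789]
240 [ 9  9 18] [0.6492 0.1549 0.156 ] [0.6458 0.1675 0.1851]
244 [80 80 77] [0.6504 0.1525 0.156 ] [0.6459 0.1672 0.1892]
248 [193 191 184] [0.6686 0.1161 0.0758] [0.6458 0.1672 0.1939]
252 [97 98 95] [0.6702 0.1128 0.0764] [0.6456 0.1675 0.1988]
256 [88 86 80] [0.6705 0.1123 0.0831] [0.6459 0.1669 0.2017]
260 [162 161 155] [0.6705 0.1124 0.0907] [0.6457 0.1671 0.206 ]
[252.55443719 222.02293859] [252.37983254 232.83631325] [252.57706696 232.36171315] [252.53137805 211.4879997 ] [0.64700368 0.15839138 0.13568968]
[-17.6   0.4 -14.3]
```

```bash
python3 - <<'E'
from h import *
im,d,p=grab("side","s3")
cv2.imwrite("pics/s3c.png",cv2.resize(cv2.cvtColor(im[95:165,205:295],cv2.COLOR_RGB2BGR),(720,560),interpolation=cv2.INTER_CUBIC))
im=cv2.imread("pics/w2.png"); cv2.imwrite("pics/w2c.png",cv2.resize(im[170:310,170:350],(720,560),interpolation=cv2.INTER_CUBIC))
E
```

```text
(no output)
```

View pics/s3c.png

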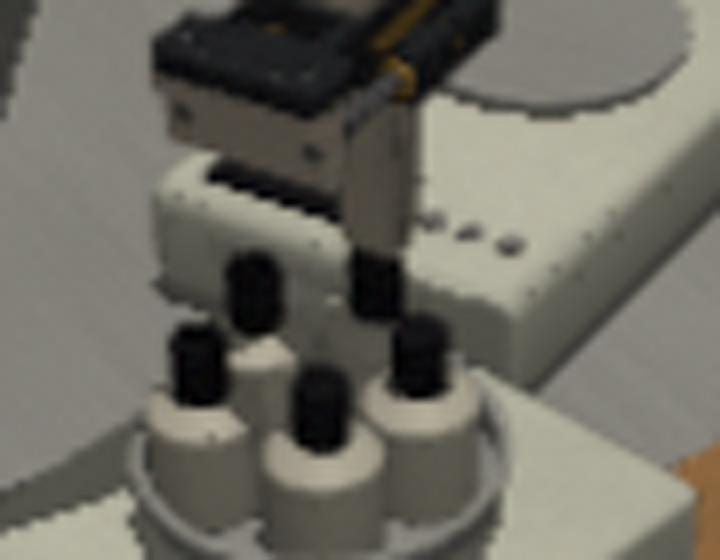

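View pics/w2c.png

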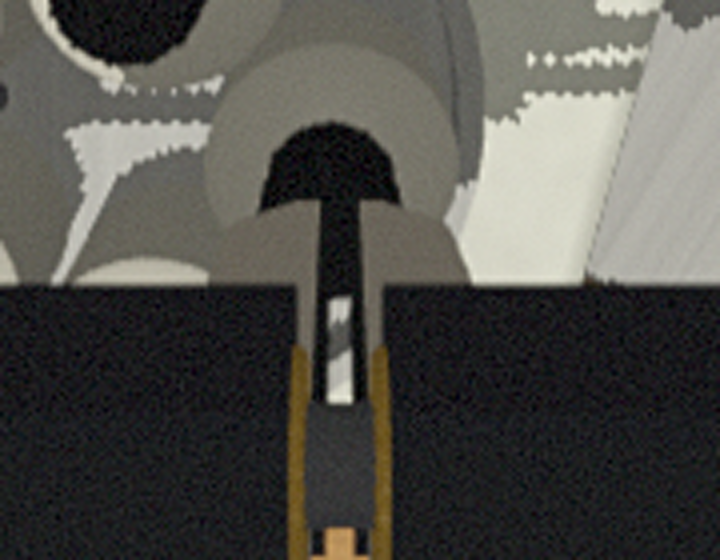

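```bash
python3 - <<'E'
from h import *
z=np.load("pics/w2.npz"); im,d=z['im'],z['d']; p=dict(mtx=z['mtx'],R=z['R'],t=z['t'])
X=cloud(d,p); t,R=tool(); Y=(X-t)@R*1e3
for u in (228,234,240,246,249,258,262,268,274,280):
    c=Y[205:262,u]; print(u,[tuple(np.round(c[i]).astype(int)) for i in range(8,56,5)])
E
```

```text
228 [(np.int64(10), np.int64(-17), np.int64(-3)), (np.int64(9), np.int64(-17), np.int64(1)), (np.int64(9), np.int64(-18), np.int64(4)), (np.int64(-37), np.int64(-13), np.int64(-10)), (np.int64(-44), np.int64(-13), np.int64(-10)), (np.int64(-50), np.int64(-12), np.int64(-10)), (np.int64(-115), np.int64(-6), np.int64(-37)), (np.int64(-118), np.int64(-6), np.int64(-37)), (np.int64(-121), np.int64(-5), np.int64(-36)), (np.int64(-123), np.int64(-5), np.int64(-36))]
234 [(np.int64(7), np.int64(-13), np.int64(-4)), (np.int64(7), np.int64(-13), np.int64(0)), (np.int64(-30), np.int64(-10), np.int64(-11)), (np.int64(-36), np.int64(-10), np.int64(-10)), (np.int64(-44), np.int64(-9), np.int64(-10)), (np.int64(-51), np.int64(-9), np.int64(-10)), (np.int64(-115), np.int64(-4), np.int64(-37)), (np.int64(-117), np.int64(-4), np.int64(-36)), (np.int64(-120), np.int64(-4), np.int64(-36)), (np.int64(-124), np.int64(-4), np.int64(-37))]
240 [(np.int64(-13), np.int64(-8), np.int64(-11)), (np.int64(-19), np.int64(-7), np.int64(-10)), (np.int64(-29), np.int64(-7), np.int64(-10)), (np.int64(-37), np.int64(-
[... 2800 characters left out ...]
.int64(-10)), (np.int64(-51), np.int64(11), np.int64(-10)), (np.int64(-114), np.int64(7), np.int64(-36)), (np.int64(-117), np.int64(6), np.int64(-36)), (np.int64(-121), np.int64(6), np.int64(-37)), (np.int64(-123), np.int64(6), np.int64(-37))]
280 [(np.int64(10), np.int64(19), np.int64(-3)), (np.int64(10), np.int64(19), np.int64(1)), (np.int64(13), np.int64(20), np.int64(6)), (np.int64(-37), np.int64(15), np.int64(-10)), (np.int64(-45), np.int64(15), np.int64(-10)), (np.int64(-49), np.int64(14), np.int64(-10)), (np.int64(-115), np.int64(8), np.int64(-37)), (np.int64(-118), np.int64(8), np.int64(-37)), (np.int64(-120), np.int64(8), np.int64(-36)), (np.int64(-123), np.int64(7), np.int64(-37))]
```

```bash
python3 -m creep '[0,0,-3,0,0.4,0,0,0,0,0.4,0,0,0,0,0.4,6,0,0,0,0.4,6,0,0,0,0.4,0,0,0,0,0.4]'
python3 - <<'E'
from h import *
print(observe()['wrist_force']); go((.6458,.1616),.117,26.6)
im,d,p=grab("wrist","w3"); np.savez("pics/w3.npz",im=im,d=d,**p)
im=cv2.imread("pics/w3.png"); cv2.imwrite("pics/w3c.png",cv2.resize(im[150:310,140:370],(720,500),interpolation=cv2.INTER_CUBIC))
im,d,p=grab("side","s3")
cv2.imwrite("pics/s3c.png",cv2.resize(cv2.cvtColor(im[95:165,205:295],cv2.COLOR_RGB2BGR),(720,560),interpolation=cv2.INTER_CUBIC))
E
```

```text
t: 4.65
position: [0.6451, 0.1608, 0.1226]
tcp_rot: [0.854, 1.397, -0.856]
wrist_force: [0.4, 0.2, 0.5]
opening: 0.0368
[0.39864712 0.15074884 0.51198661]
now [0.6451 0.1608 0.1226] jaw ang 27.0 j7 0.36 open 0.0368 | turn 0.4  y 0.9 z -0.4 x 5.6 tilt [-1.3 -0.2]
```

View pics/w3c.png

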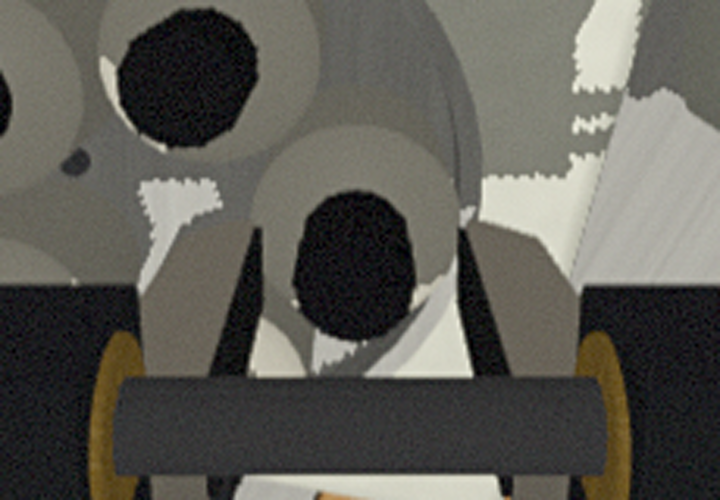

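View pics/s3c.png

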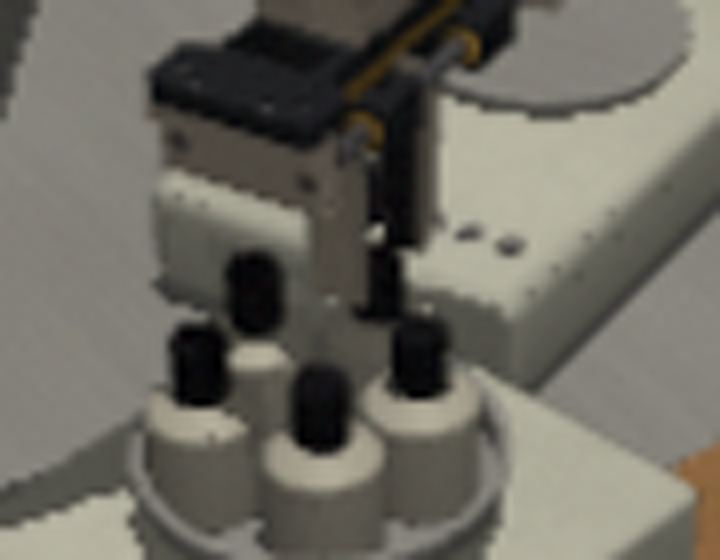

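```bash
python3 -m creep '[4,1,0,0.4,0.4,0,0,0,0,0,0,0,0,0,0,0,0,0,0,0]'
python3 - <<'E'
from h import *
print(observe()['wrist_force']); go((.6458,.1616),.117,26.6)
im,d,p=grab("wrist","w4"); np.savez("pics/w4.npz",im=im,d=d,**p)
im=cv2.imread("pics/w4.png"); cv2.imwrite("pics/w4c.png",cv2.resize(im[150:310,140:370],(720,500),interpolation=cv2.INTER_CUBIC))
E
python3 m1.py w4; python3 m1.py w3
```

```text
t: 5.25
position: [0.6465, 0.1615, 0.1194]
tcp_rot: [0.86, 1.394, -0.86]
wrist_force: [0.2, -0.1, -0.9]
opening: 0.0209
[ 0.15671747 -0.13788589 -0.94948047]
now [0.6465 0.1615 0.1194] jaw ang 26.6 j7 0.35 open 0.0209 | turn 0.0  y -0.5 z -0.4 x 2.4 tilt [-0.  0.]
dish [0.6059 0.1413 0.0727] 2425 0.09082049366745512
floor [0.07471453 0.07584626]
[0.6017 0.1816] 1332 [193.2 178.2] 0.1557 rel r 40.5 ang 95.9
[0.5619 0.1527] 1311 [102.6 193. ] 0.1557 rel r 45.5 ang 165.5
[0.6168 0.1176] 20468 [172.8 286.4] 0.2458 rel r 26.1 ang -65.2
[0.643  0.0647] 9909 [178.8 369.7] 0.2629 rel r 85.1 ang -64.1
dish [0.6058 0.1413 0.0726] 2554 0.09075734773380151
floor [0.07494206 0.07645325]
[0.6017 0.1816] 1282 [197.4 176.7] 0.1557 rel r 40.5 ang 95.9
[0.5618 0.1526] 1249 [108.2 190.6] 0.1557 rel r 45.5 ang 165.6
[0.6448 0.1622] 1097 [252.8 240.4] 0.1557 rel r 44.2 ang 28.2
[0.6179 0.092 ] 30484 [161.3 317.1] 0.2536 rel r 50.8 ang -76.2
```

View pics/w4c.png

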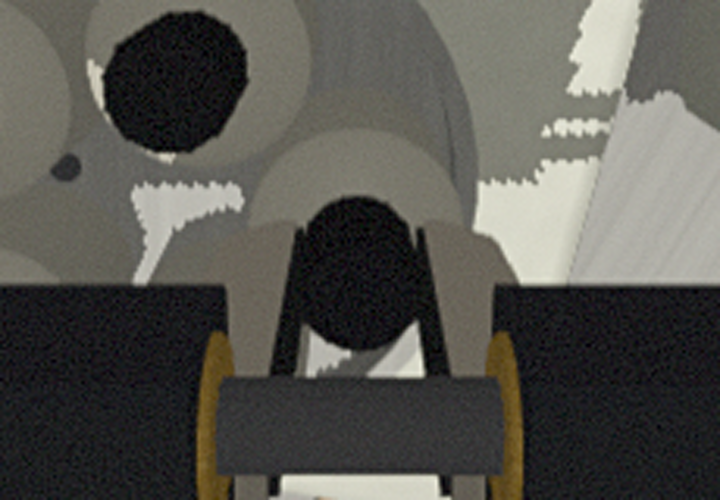

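```bash
python3 - <<'E'
from h import *
z=np.load("pics/w4.npz"); im,d=z['im'],z['d']; p=dict(mtx=z['mtx'],R=z['R'],t=z['t'])
X=cloud(d,p); t,R=tool(); Y=(X-t)@R*1e3
m=(np.abs(X[...,2]-.1557)<.0025)&(np.abs(Y[...,1])<14)&(np.abs(Y[...,2])<16)&(im.max(-1)<60)
a=np.argwhere(m); print(len(a),a.min(0),a.max(0)); q=Y[m]; print(q.mean(0),q.min(0),q.max(0))
print(im[150+100:150+101, 225:285].max(-1))
print((R.T@(ray(254.4,236.9,.1557,p)-t))*1e3)
E
```

```text
1138 [224 233] [261 276]
[-36.73400618   1.17204426  -1.35689231] [-38.6661507  -10.62558658 -11.6494646 ] [-33.77318959  13.15642469   9.89605791]
[[103 104 108 105  68  26  16  19  31  25  30  29  23  25   8  18  32  22
   20  24  32  28  25  32  24  15  25  18  24  23  32  14  29  26  21  21
   28  20  23  21  38  28   8  32  23  27  23  11  23  23  17  23  13  26
   15  64 108 105 107 105]]
[-36.26088139   1.16532972  -4.81766919]
```

```bash
for i in 1 2 3; do python3 -m creep '[0,1,0,0,0]' | egrep 'posi|wrist'; done
```

```text
position: [0.6474, 0.1619, 0.1195]
wrist_force: [0.8, 0.0, -0.3]
position: [0.6484, 0.1624, 0.1195]
wrist_force: [-0.4, 0.8, -1.5]
position: [0.6489, 0.1627, 0.1194]
wrist_force: [-2.7, -0.9, 2.0]
```

```bash
for i in 1 2; do python3 -m creep '[0,0.5,0,0,0]' | egrep 'posi|wrist'; done
```

```text
position: [0.6491, 0.1627, 0.1194]
wrist_force: [-4.0, -2.1, 2.6]
position: [0.6493, 0.1628, 0.1195]
wrist_force: [-4.5, -2.0, 4.9]
```

```bash
python3 -m creep '[0,-0.7,0,0,0,0,0,0,0,0.4,0,0,0,0,0.4,20,0,0,0,0.4]' >/dev/null; echo oops
```

```text
oops
```

```bash
python3 - <<'E'
from h import *
s=observe(); print(s['wrist_force'],s['t'],s['position'],s['opening'])
E
```

```text
[-36.0126688   -6.3909523  185.87917719] 6.425 [0.65150574 0.16345994 0.10255035] 0.03694604505887914
```

I typed that last row with the wrong sign: tool x points down, so it pressed the open fingers onto the bottle's shoulder. The wrist reads 186 N, above the 120 N limit. I'll back off at once and check the scene.

```bash
python3 -m creep '[-25,0,0,0,0.4,-30,0,0,0,0.4,0,0,0,0,0.4]'
python3 - <<'E'
from h import *
im,d,p=grab("wrist","w5"); np.savez("pics/w5.npz",im=im,d=d,**p)
im,d,p=grab("side","s5")
cv2.imwrite("pics/s5c.png",cv2.resize(cv2.cvtColor(im[95:195,195:315],cv2.COLOR_RGB2BGR),(720,600),interpolation=cv2.INTER_CUBIC))
go((.6006,.1811),.155,86.9)
E
python3 m1.py w5
```

```text
t: 6.8
position: [0.6508, 0.1633, 0.1555]
tcp_rot: [0.862, 1.392, -0.858]
wrist_force: [-0.4, 0.2, -0.5]
opening: 0.037
now [0.6492 0.1631 0.1534] jaw ang 26.6 j7 0.34 open 0.0373 | turn -60.3  y 15.3 z -49.5 x -1.6 tilt [-0.4 -0.2]
dish [0.606  0.1412 0.0729] 2173 0.09076500462788387
floor [0.0747686  0.07598857]
[0.6017 0.1816] 905 [197.  166.2] 0.1557 rel r 40.6 ang 96.1
[0.5618 0.1526] 876 [122.6 178.6] 0.1557 rel r 45.6 ang 165.5
[0.6474 0.1634] 777 [248.3 220.1] 0.1556 rel r 47.0 ang 28.2
[0.6146 0.0629] 28268 [148.  316.5] 0.2864 rel r 78.7 ang -83.7
```

View pics/w5.png

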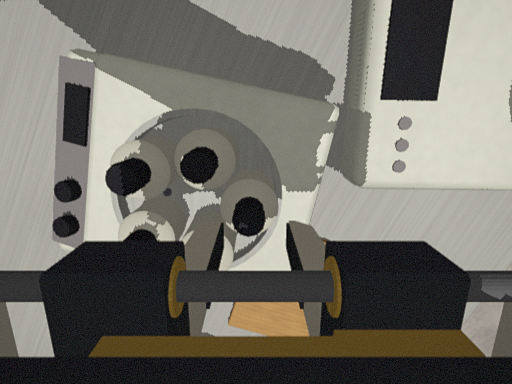

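View pics/s5c.png

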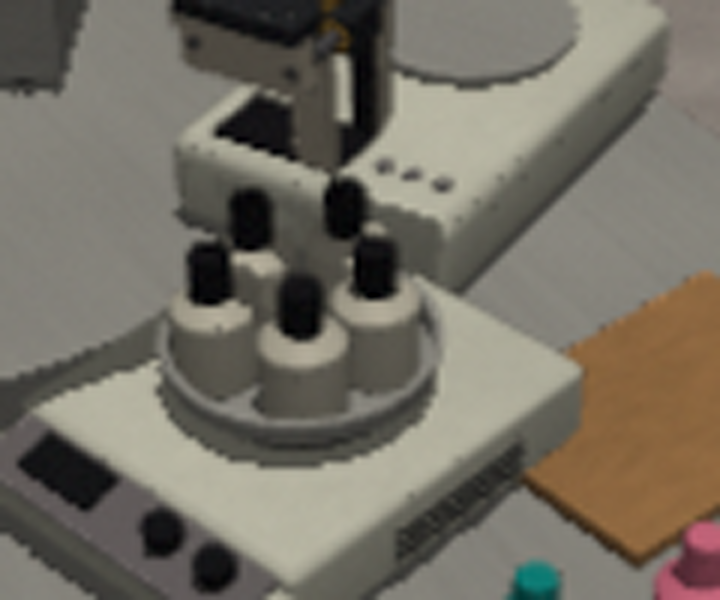

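```bash
python3 -c "
from h import *
go((.6027,.1821),.1165,88)"
python3 -m creep '[0,0,0,-10.3,0.4,0,0,0,-10.3,0.4,0,0,0,-10.3,0.4,0,0,0,-10.2,0.4,0,0,0,-10.2,0.4,0,0,0,-10.2,0.4,0,0,0,0,0.4]'
python3 -c "
from h import *
go((.6027,.1821),.1165,88)"
```

```text
now [0.6492 0.1631 0.1534] jaw ang 26.6 j7 0.34 open 0.0373 | turn -61.4  y 17.3 z -47.1 x 36.9 tilt [-0.4 -0.2]
t: 7.78
position: [0.6488, 0.1627, 0.1528]
tcp_rot: [0.027, 1.573, -0.027]
wrist_force: [0.5, 0.5, 0.3]
opening: 0.037
now [0.6488 0.1627 0.1528] jaw ang 88.0 j7 1.18 open 0.0370 | turn 0.0  y 17.8 z -46.8 x 36.3 tilt [ 0.1 -2.2]
```

```bash
python3 -m creep '[0,18,-47,0,0.4,0,0,0,0,0.4,18,0,0,0,0.4,16,0,0,0,0.4,0,0,0,0,0.4]'
python3 - <<'E'
from h import *
im,d,p=grab("wrist","w6"); np.savez("pics/w6.npz",im=im,d=d,**p)
go((.6027,.1821),.1165,88)
E
python3 m1.py w6
```

```text
t: 8.4
position: [0.6024, 0.1816, 0.118]
tcp_rot: [0.026, 1.574, -0.028]
wrist_force: [0.3, -0.3, -0.6]
opening: 0.0372
now [0.6029 0.1819 0.119 ] jaw ang 88.1 j7 1.13 open 0.0375 | turn 0.1  y 0.2 z -0.2 x 2.5 tilt [-1. -2.]
dish [0.605  0.1408 0.0724] 2475 0.09079641120033612
floor [0.07492047 0.07611679]
[0.56   0.1516] 1382 [191.3 169.5] 0.1558 rel r 46.3 ang 166.5
[0.5839 0.1032] 1258 [105.4 216.5] 0.1557 rel r 43.1 ang -119.2
[0.5999 0.1805] 1184 [250.  239.4] 0.1557 rel r 40.0 ang 97.3
[0.6485 0.1319] 31120 [171.1 318.3] 0.2491 rel r 44.5 ang -11.6
[0.632 0.038] 101 [  6.9 298.4] 0.2428 rel r 106.3 ang -75.3
```

View pics/w6.png

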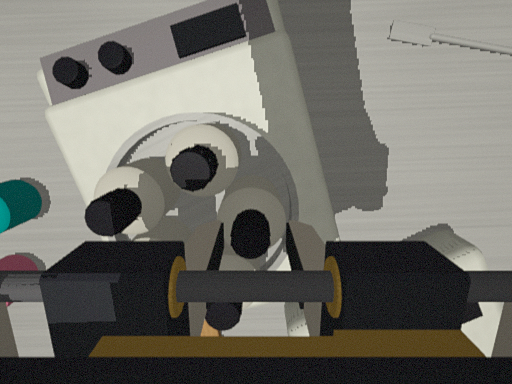

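```bash
python3 -m creep '[0,0,0,0,0,0,0,0,0,0,0,0,0,0,0,0,2.5,3.5,0,0,0,2.5,3,0,0,0,1.5,0,0,0]'; for i in 1 2; do python3 -m creep '[0,0.8,0,0,0]' | egrep 'posi|wrist'; done
```

```text
t: 9.2
position: [0.6104, 0.1888, 0.1208]
tcp_rot: [0.026, 1.57, -0.026]
wrist_force: [-1.6, -3.4, 6.0]
opening: 0.0209
position: [0.6103, 0.1893, 0.1208]
wrist_force: [-0.2, -4.3, 4.7]
position: [0.6102, 0.1899, 0.1208]
wrist_force: [0.4, -5.3, 5.9]
```

```bash
python3 -m creep '[0,-1.5,0,0,0,0,0,0,0,0.4,0,0,0,0,0.4,-20,0,0,0,0.4,-16,0,0,0,0.4,0,0,0,0,0.4]'
python3 - <<'E'
from h import *
im,d,p=grab("wrist","w7"); np.savez("pics/w7.npz",im=im,d=d,**p)
go((.6027,.1821),.1165,88)
E
python3 m1.py w7
```

```text
t: 10.2
position: [0.6105, 0.1893, 0.1577]
tcp_rot: [0.026, 1.568, -0.025]
wrist_force: [-0.2, -0.0, 0.4]
opening: 0.0374
now [0.61   0.1891 0.1568] jaw ang 88.1 j7 1.13 open 0.0369 | turn 0.1  y -7.2 z -7.0 x 40.3 tilt [0.5 1. ]
dish [0.6056 0.1409 0.073 ] 2143 0.09076422391017638
floor [0.07493522 0.07662753]
[0.5603 0.1518] 909 [191.3 146.9] 0.1557 rel r 46.7 ang 166.4
[0.5842 0.1032] 836 [121.  185.8] 0.1557 rel r 43.3 ang -119.6
[0.6063 0.1875] 794 [249.8 213.4] 0.1557 rel r 46.7 ang 89.2
[0.6852 0.1157] 28570 [157.6 316.6] 0.2886 rel r 83.4 ang -17.6
[0.6667 0.0081] 75 [  8.3 299.4] 0.2822 rel r 146.1 ang -65.3
[0.7   0.239] 90 [322.4 328.7] 0.2717 rel r 136.1 ang 46.1
```

```bash
python3 -m creep '[0,-8,-8,-10.2,0.4,0,0,0,-10.2,0.4,0,0,0,-10.2,0.4,0,0,0,-10.2,0.4,0,0,0,-10.2,0.4,0,0,0,-10.1,0.4,0,0,0,0,0.4]'
python3 -c "
from h import *
go((.5628,.1528),.118,149)"
```

```text
t: 11.12
position: [0.6012, 0.1808, 0.1557]
tcp_rot: [-0.804, 1.418, 0.805]
wrist_force: [-0.4, 0.5, -0.1]
opening: 0.0372
now [0.6012 0.1808 0.1557] jaw ang 149.1 j7 1.98 open 0.0372 | turn 0.1  y 18.5 z -43.8 x 37.7 tilt [ 1.1 -0.4]
```

```bash
python3 -m creep '[0,18.5,-44,0,0.4,0,0,0,0,0.4,20,0,0,0,0.4,17,0,0,0,0.4,0,0,0,0,0.4]'
python3 - <<'E'
from h import *
im,d,p=grab("wrist","w8"); np.savez("pics/w8.npz",im=im,d=d,**p)
go((.5628,.1528),.1165,149)
E
python3 m1.py w8
```

```text
t: 11.75
position: [0.5625, 0.1529, 0.118]
tcp_rot: [-0.804, 1.419, 0.805]
wrist_force: [0.2, -0.4, -0.1]
opening: 0.0377
now [0.5629 0.1531 0.1187] jaw ang 149.2 j7 1.97 open 0.0370 | turn 0.2  y -0.1 z -0.3 x 2.2 tilt [ 1.1 -1. ]
dish [0.6054 0.1399 0.0726] 2432 0.09083978191421233
floor [0.07491851 0.07589226]
[0.5839 0.1011] 1346 [168.6 183.4] 0.1558 rel r 44.3 ang -118.9
[0.56   0.1495] 1193 [255.4 235.5] 0.1558 rel r 46.4 ang 168.0
[0.635 0.165] 29365 [159.9 317.1] 0.249 rel r 38.8 ang 40.4
```

View pics/w8.png

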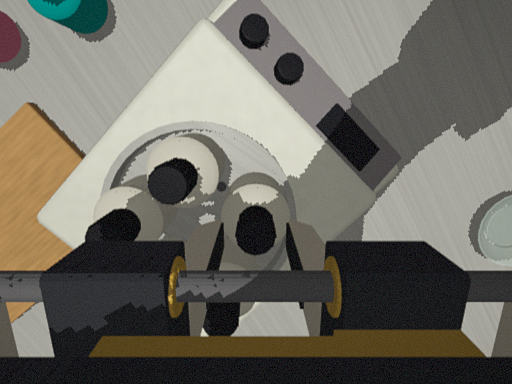

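```bash
python3 -m creep '[0,0,-1.5,0,0.4,0,0,0,0,0,0,0,0,0,0,0,0,0,0,0,0,0,5,0,0,0,0,5,0,0,0,1,5,0,0,0,1,0,0,0,0,0.5,0,0,0]'; for i in 1 2; do python3 -m creep '[0,0.7,0,0,0]' | egrep 'posi|wrist'; done
```

```text
t: 12.92
position: [0.569, 0.1649, 0.1204]
tcp_rot: [-0.806, 1.415, 0.803]
wrist_force: [0.5, -3.8, 8.3]
opening: 0.0213
position: [0.5687, 0.165, 0.1204]
wrist_force: [1.7, -4.6, 7.9]
position: [0.5682, 0.1654, 0.1204]
wrist_force: [1.0, -4.2, 6.6]
```

```bash
python3 -m creep '[0,-0.5,-0.7,0,0,0,0,0,0,0.4,0,0,0,0,0.4,-20,0,0,0,0.4,-18,0,0,0,0.4,0,0,0,0,0.4]'
python3 - <<'E'
from h import *
im,d,p=grab("wrist","w9"); np.savez("pics/w9.npz",im=im,d=d,**p)
im,d,p=grab("top","t9"); np.savez("pics/t9.npz",im=im,d=d,**p)
go((.5628,.1528),.1165,149)
E
python3 m1.py w9; python3 m1.py t9
```

```text
t: 13.92
position: [0.5675, 0.166, 0.1588]
tcp_rot: [-0.805, 1.414, 0.804]
wrist_force: [0.5, -0.3, 0.5]
opening: 0.0371
now [0.5667 0.1654 0.1574] jaw ang 149.2 j7 1.98 open 0.0371 | turn 0.2  y -3.2 z -12.8 x 40.9 tilt [-0.3  0.1]
dish [0.6055 0.1401 0.0728] 2337 0.09080092412975131
floor [0.07507661 0.2119849 ]
[0.5841 0.1014] 888 [181.2 148.6] 0.1558 rel r 44.2 ang -119.0
[0.5599 0.1506] 815 [252.6 193.5] 0.1558 rel r 46.8 ang 167.0
[0.6318 0.1092] 805 [128.9 195.2] 0.1557 rel r 40.6 ang -49.6
[0.6657 0.2011] 29136 [166.5 318.4] 0.29 rel r 85.7 ang 45.4
dish [0.6027 0.1396 0.0732] 72 0.09028261998006998
floor [0.54180097 0.56392084]
[0.692  0.1555] 482 [186.3 133.2] 0.3079 rel r 90.8 ang 10.1
[0.6298 0.1078] 45 [202.9 155.6] 0.1546 rel r 41.8 ang -49.5
```

View pics/w9.png

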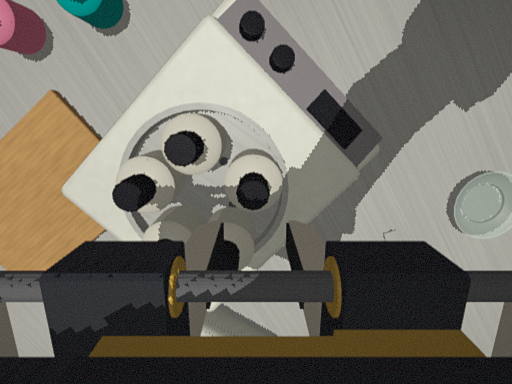

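```bash
python3 -c "
from h import *
go((.561,.1530),.116,149)"
```

```text
now [0.5667 0.1654 0.1574] jaw ang 149.2 j7 1.98 open 0.0371 | turn 0.2  y -1.5 z -13.6 x 41.4 tilt [-0.3  0.1]
```

```bash
python3 -m creep '[0,-1.5,-14,0,0.4,0,0,0,0,0.4,20,0,0,0,0.4,21,0,0,0,0.4,0,0,0,0,0.4]'; for i in 1 2 3; do python3 -m creep '[0,0,0,0,0]' | egrep 'posi|force|open'; done;  python3 -m creep '[0,0,2.5,0,0]' | egrep 'posi|force|open'
python3 - <<'E'
from h import *
im,d,p=grab("wrist","w10"); np.savez("pics/w10.npz",im=im,d=d,**p)
im,d,p=grab("side","s10")
cv2.imwrite("pics/s10c.png",cv2.resize(cv2.cvtColor(im[95:195,195:315],cv2.COLOR_RGB2BGR),(720,600),interpolation=cv2.INTER_CUBIC))
E
```

```text
t: 14.65
position: [0.5598, 0.1523, 0.1151]
tcp_rot: [-0.805, 1.419, 0.806]
wrist_force: [-0.5, -0.5, 0.4]
opening: 0.0369
position: [0.561, 0.1528, 0.1169]
wrist_force: [-1.2, -0.7, 0.2]
opening: 0.0308
position: [0.5613, 0.1529, 0.1172]
wrist_force: [-0.1, 0.0, 0.9]
opening: 0.0215
position: [0.5613, 0.1529, 0.1172]
wrist_force: [1.0, -1.1, 2.9]
opening: 0.0213
position: [0.5622, 0.1543, 0.1174]
wrist_force: [-2.6, -3.5, 13.5]
opening: 0.0214
```

View pics/w10.png

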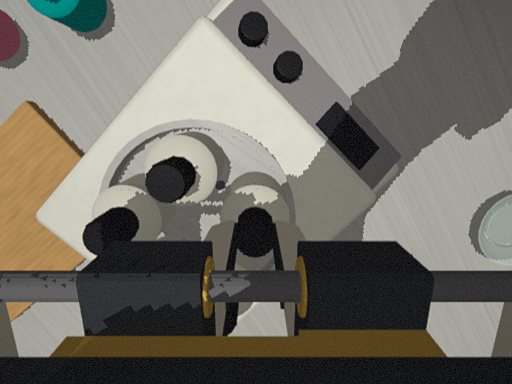

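View pics/s10c.png

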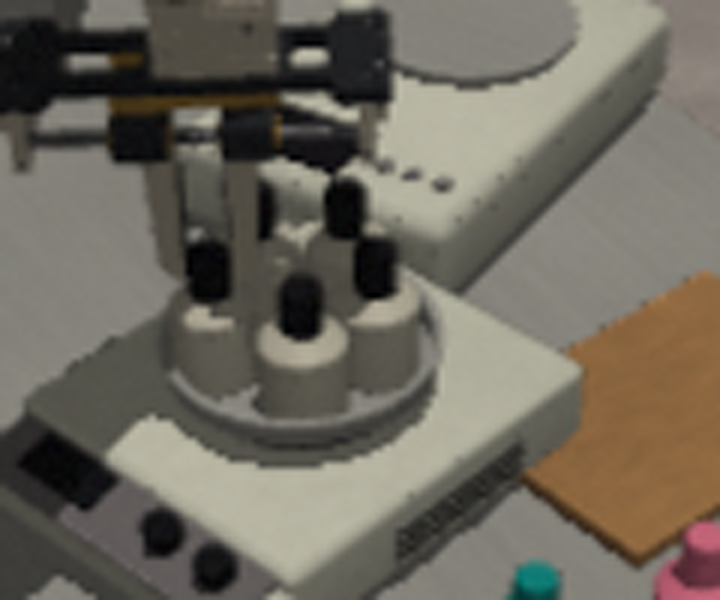

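```bash
python3 -m creep '[0,0,-2.5,0,0,-3,0,0,0,0,0,0,5,0,0,0,0,5,0,0,0,1,5,0,0,0,1,0,0,0,0,0,0,0,0]'
python3 - <<'E'
from h import *
im,d,p=grab("wrist","w11"); np.savez("pics/w11.npz",im=im,d=d,**p)
E
python3 m1.py w11
```

```text
t: 16.12
position: [0.5666, 0.1667, 0.1193]
tcp_rot: [-0.805, 1.417, 0.805]
wrist_force: [0.6, -0.1, -1.0]
opening: 0.0207
dish [0.6054 0.1401 0.0727] 2645 0.09083835395538416
floor [0.07483077 0.07592414]
[0.5841 0.1014] 1394 [160.6 157. ] 0.1558 rel r 44.2 ang -118.8
[0.6316 0.1091] 1254 [ 97.1 213.9] 0.1557 rel r 40.6 ang -49.9
[0.6126 0.1711] 19209 [190.2 285.4] 0.2488 rel r 31.8 ang 76.8
[0.6504 0.2182] 10129 [182.  369.6] 0.2628 rel r 90.1 ang 60.0
```

View pics/w11.png

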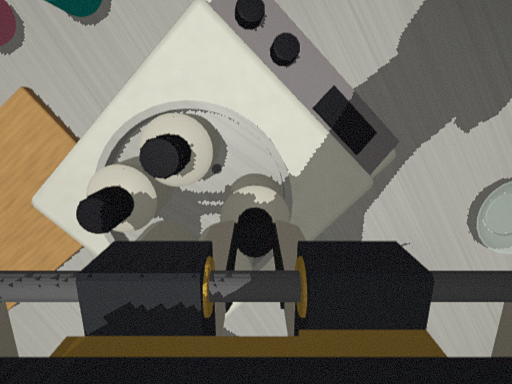

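```bash
python3 - <<'E'
from h import *
z=np.load("pics/w11.npz"); p=dict(mtx=z['mtx'],R=z['R'],t=z['t'])
t,R=tool()
q=ray(255.5,232.5,.158,p); v=q[:2]-np.array([.6054,.1401]); print(q,np.hypot(*v)*1e3,np.degrees(np.arctan2(v[1],v[0])), R.T@(q-t)*1e3,t)
im=cv2.imread("pics/w11.png"); cv2.imwrite("pics/w11c.png",cv2.resize(im[160:290,180:330],(692,600),interpolation=cv2.INTER_CUBIC))
E
```

```text
[0.56299822 0.16156698 0.158     ] 47.52623031713397 153.14802550063328 [-38.66569255   0.58350767  -6.13367081] [0.56662808 0.16652954 0.11933224]
```

View pics/w11c.png

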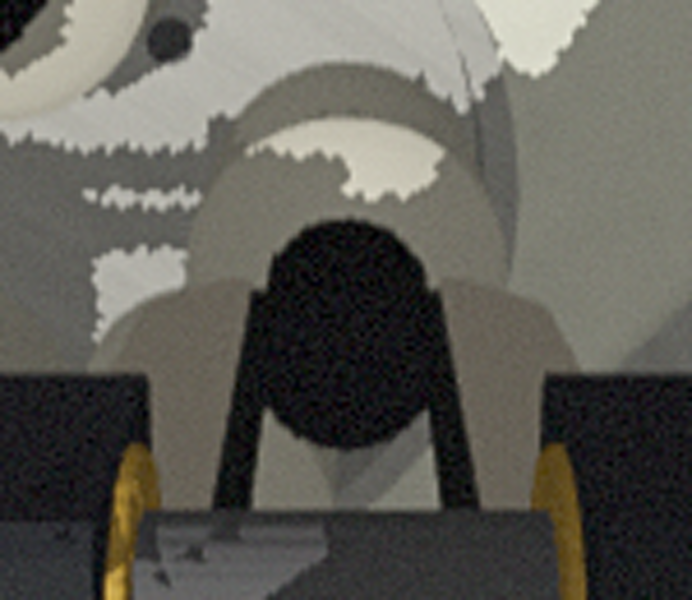

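```bash
python3 -m creep '[0,0,3,0,0,3,0,0,0,0,0,0,0,0,0]' | egrep 'posi|force|open'; python3 -m creep '[0,0,0,0,0.4,0,0,0,0,0.4,-20,0,0,0,0.4,-20,0,0,0,0.4,0,0,0,0,0.4]'
python3 - <<'E'
from h import *
im,d,p=grab("wrist","w12"); np.savez("pics/w12.npz",im=im,d=d,**p)
E
python3 m1.py w12
```

```text
position: [0.5685, 0.1692, 0.1172]
wrist_force: [-2.4, -1.7, 7.9]
opening: 0.021
t: 17.18
position: [0.5692, 0.1695, 0.1574]
tcp_rot: [-0.805, 1.414, 0.804]
wrist_force: [0.4, 0.2, -1.0]
opening: 0.0371
dish [0.6055 0.1404 0.0729] 2241 0.09078087547757217
floor [0.07539826 0.28862581]
[0.5841 0.1015] 915 [179.6 142.9] 0.1558 rel r 44.4 ang -118.8
[0.6318 0.1093] 836 [126.9 190.2] 0.1557 rel r 40.7 ang -49.8
[0.5667 0.1665] 796 [255.5 213. ] 0.1558 rel r 46.8 ang 146.0
[0.6655 0.2046] 29316 [168.  318.5] 0.2886 rel r 87.9 ang 46.9
```

View pics/w12.png

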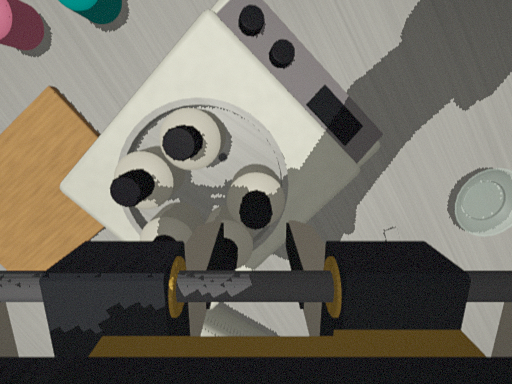

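```bash
python3 -c "
from h import *
go((.6324,.1125),.1165,149)"
```

```text
now [0.5686 0.1692 0.1565] jaw ang 149.2 j7 1.98 open 0.0370 | turn 0.2  y -83.9 z -15.7 x 40.0 tilt [-0.7  0.7]
```

```bash
python3 -m creep '[0,-42,-8,0,0.4,0,-42,-8,0,0.4,0,0,0,0,0.4,20,0,0,0,0.4,19,0,0,0,0.4,0,0,0,0,0.4]'
python3 - <<'E'
from h import *
im,d,p=grab("wrist","w13"); np.savez("pics/w13.npz",im=im,d=d,**p)
go((.6324,.1125),.1165,149)
E
python3 m1.py w13
```

```text
t: 17.98
position: [0.6306, 0.1127, 0.1153]
tcp_rot: [-0.805, 1.42, 0.807]
wrist_force: [0.3, 0.2, 0.7]
opening: 0.037
now [0.6314 0.1129 0.1165] jaw ang 149.3 j7 2.08 open 0.0372 | turn 0.3  y -1.0 z 0.2 x -0.0 tilt [ 1.6 -1.3]
dish [0.6057 0.1397 0.0725] 2568 0.09085043410301798
floor [0.07503137 0.07634022]
[0.5854 0.1003] 1395 [318.  183.6] 0.1558 rel r 44.3 ang -117.3
[0.633  0.1079] 1226 [246.6 239.4] 0.1558 rel r 41.8 ang -49.3
[0.6001 0.1637] 19630 [347.  290.2] 0.2413 rel r 24.6 ang 103.0
[0.6427 0.2023] 11083 [312.5 369.6] 0.2589 rel r 72.7 ang 59.4
```

View pics/w13.png

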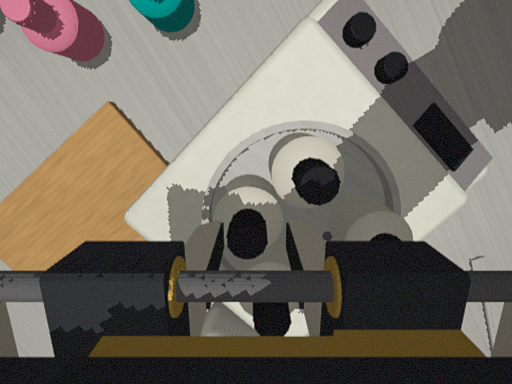

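```bash
python3 -m creep '[0,-2.5,0,0,0.4,0,0,0,0,0,0,0,0,0,0,0,0,0,0,0,-3,0,0,0,0,0,-2,4.1,0,0,0,-2,4.1,0,0,0,-2,4.1,0,0,0,0,0,0,0]'
python3 - <<'E'
from h import *
im,d,p=grab("wrist","w14"); np.savez("pics/w14.npz",im=im,d=d,**p)
im=cv2.imread("pics/w14.png"); cv2.imwrite("pics/w14c.png",cv2.resize(im[160:290,180:330],(692,600),interpolation=cv2.INTER_CUBIC))
E
python3 m1.py w14
```

```text
t: 19.15
position: [0.6461, 0.1189, 0.1202]
tcp_rot: [-0.805, 1.417, 0.805]
wrist_force: [0.7, 0.1, -1.8]
opening: 0.021
dish [0.606  0.1398 0.0727] 2760 0.09085469194464818
floor [0.07499429 0.07593262]
[0.5857 0.1004] 1392 [336.6 157.4] 0.1558 rel r 44.3 ang -117.3
[0.6209 0.1642] 21820 [331.8 282.5] 0.2461 rel r 28.6 ang 58.5
[0.6533 0.2172] 10340 [324.2 369.7] 0.2637 rel r 90.7 ang 58.5
```

View pics/w14c.png

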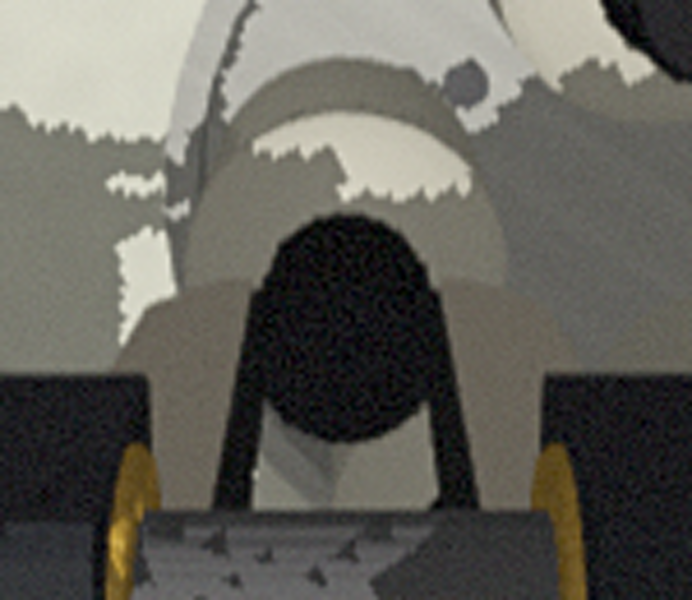

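```bash
cat >> h.py <<'E'
def rel(tag,u,v,zc,c):
    z=np.load(f"pics/{tag}.npz"); p=dict(mtx=z['mtx'],R=z['R'],t=z['t']); q=ray(u,v,zc,p); w=(q[:2]-np.array(c))*1e3
    print("raw",np.round(q,4),"r %.1f ang %.1f"%(np.hypot(*w),np.degrees(np.arctan2(w[1],w[0]))),"xy",np.round(w,1))
E
python3 -c "
from h import *
rel('w14',254.8,231.1,.158,(.606,.1398))"
```

```text
raw [0.6426 0.1132 0.158 ] r 45.3 ang -36.0 xy [ 36.6 -26.6]
```

```bash
python3 -m creep '[0,-1.8,3.2,0,0,3,0,0,0,0,0,0,0,0,0]' | egrep 'posi|force|open'; python3 -m creep '[0,0,0,0,0.4,0,0,0,0,0.4,-20,0,0,0,0.4,-20,0,0,0,0.4,0,10,-25,0,0.4,0,10,-25,0,0.4,0,0,0,0,0.4]'
python3 - <<'E'
from h import *
im,d,p=grab("wrist","w15"); np.savez("pics/w15.npz",im=im,d=d,**p)
go((.585,.103),.1165,88)
E
python3 m1.py w15
```

```text
position: [0.6495, 0.1201, 0.118]
wrist_force: [-1.4, -2.4, 5.4]
opening: 0.0213
t: 20.45
position: [0.6057, 0.0865, 0.1589]
tcp_rot: [-0.805, 1.417, 0.803]
wrist_force: [0.7, 0.3, -0.5]
opening: 0.0372
now [0.6068 0.0876 0.1589] jaw ang 149.2 j7 2.13 open 0.0376 | turn 61.2  y 14.6 z -22.3 x 42.4 tilt [-1.4  1. ]
dish [0.606  0.1402 0.0732] 1517 0.09086376137436686
floor [0.07480334 0.07595208]
[0.5892 0.1076] 987 [290.6 230.7] 0.1566 rel r 36.7 ang -117.3
[0.6408 0.0981] 401 [220.3 254.9] 0.2011 rel r 54.6 ang -50.5
[0.5734 0.2045] 1574 [371.1 323.5] 0.2897 rel r 72.1 ang 116.9
[0.6464 0.1607] 590 [258.7 323.3] 0.1557 rel r 45.2 ang 26.9
[0.6139 0.1719] 62 [303.5 315.3] 0.2415 rel r 32.6 ang 76.1
[0.5726 0.2549] 4757 [399.3 369.7] 0.3023 rel r 119.5 ang 106.3
```

View pics/w15.png

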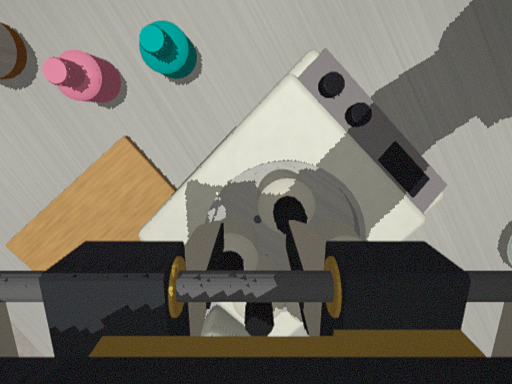

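```bash
python3 -m creep '[0,0,0,10.2,0.4,0,0,0,10.2,0.4,0,0,0,10.2,0.4,0,0,0,10.2,0.4,0,0,0,10.2,0.4,0,0,0,10.2,0.4,0,0,0,0,0.4]' >/dev/null
python3 -c "
from h import *
go((.5868,.1038),.1165,88)"
```

```text
now [0.6073 0.0892 0.1579] jaw ang 88.2 j7 1.27 open 0.0376 | turn 0.2  y 13.9 z -21.0 x 41.4 tilt [0.4 1.2]
```

```bash
python3 -m creep '[0,14,-21,0,0.4,0,0,0,0,0.4,20,0,0,0,0.4,20,0,0,0,0.4,0,0,0,0,0.4]'
python3 - <<'E'
from h import *
im,d,p=grab("wrist","w16"); np.savez("pics/w16.npz",im=im,d=d,**p)
E
python3 m1.py w16
```

```text
t: 22.0
position: [0.5859, 0.1021, 0.1165]
tcp_rot: [0.025, 1.572, -0.026]
wrist_force: [0.1, -0.1, -0.2]
opening: 0.0371
dish [0.6056 0.1409 0.0732] 2019 0.0908676730319167
floor [0.0748589  0.07591899]
[0.5662 0.1665] 1329 [372.9 206.7] 0.1558 rel r 46.9 ang 147.0
[0.5836 0.1016] 1185 [251.2 240.8] 0.1557 rel r 45.1 ang -119.2
[0.6144 0.1613] 18518 [358.  287.8] 0.2418 rel r 22.2 ang 66.6
[0.6711 0.1493] 9814 [333.5 369.8] 0.26 rel r 66.0 ang 7.3
```

View pics/w16.png

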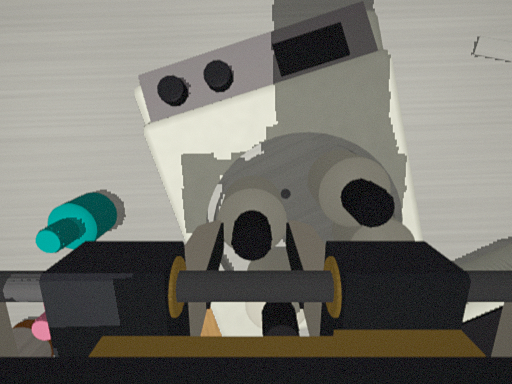

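```bash
python3 -m creep '[0,-1,-1,0,0.4,0,0,0,0,0,0,0,0,0,0,0,0,0,0,0,-3,0,0,0,0,0,-1,5,0,0,0,-1.5,5,0,0,0,-1.5,5,0,0,0,-1.5,4,0,0,0,0,0,0,0]'
python3 - <<'E'
from h import *
im,d,p=grab("wrist","w17"); np.savez("pics/w17.npz",im=im,d=d,**p)
im=cv2.imread("pics/w17.png"); cv2.imwrite("pics/w17c.png",cv2.resize(im[160:290,180:330],(692,600),interpolation=cv2.INTER_CUBIC))
E
python3 m1.py w17
```

```text
t: 23.3
position: [0.6039, 0.0951, 0.1203]
tcp_rot: [0.027, 1.571, -0.027]
wrist_force: [0.3, 0.8, -0.5]
opening: 0.0216
dish [0.6054 0.1407 0.0729] 2074 0.09089435868676884
floor [0.07479837 0.07588788]
[0.5666 0.1664] 1364 [385.2 171.8] 0.1558 rel r 46.5 ang 146.5
[0.6313 0.1389] 22340 [329.4 283.1] 0.2458 rel r 26.0 ang -3.9
[0.693  0.1372] 10276 [324.  369.7] 0.2638 rel r 87.7 ang -2.3
```

View pics/w17c.png

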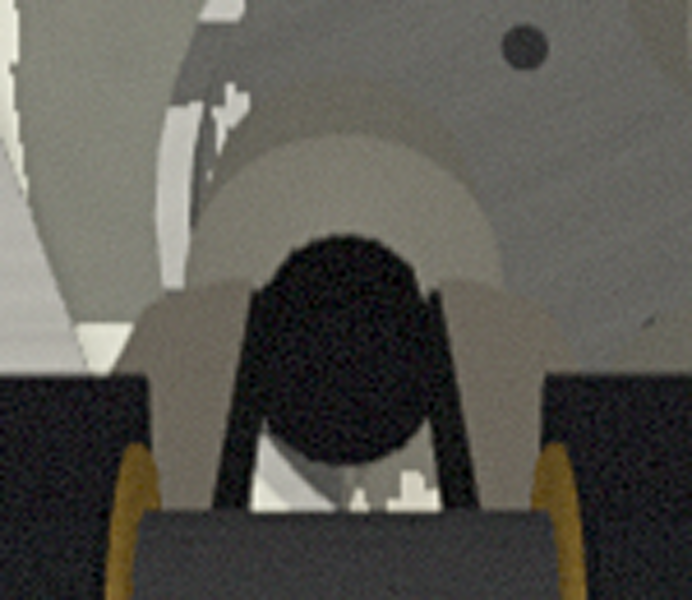

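```bash
python3 -c "
from h import *
rel('w17',254.8,235.8,.158,(.6054,.1407))
rel('w17',293.8,170.4,.076,(.6054,.1407))"
```

```text
raw [0.5994 0.0967 0.158 ] r 44.5 ang -97.8 xy [ -6. -44.]
raw [0.5793 0.1287 0.076 ] r 28.8 ang -155.3 xy [-26.1 -12. ]
```

```bash
python3 -m creep '[0,-2.5,5,0,0,3,0,0,0,0,0,0,0,0,0]' | egrep 'posi|force|open'; python3 -m creep '[0,0,0,0,0.4,0,0,0,0,0.4,-20,0,0,0,0.4,-25,0,0,0,0.4,-40,20,30,0,0.4,-40,20,30,0,0.4,0,0,0,0,0.4]'
python3 - <<'E'
from h import *
im,d,p=grab("wrist","w18"); np.savez("pics/w18.npz",im=im,d=d,**p)
go((.606,.140),.3,88)
E
python3 m1.py w18
```

```text
position: [0.6088, 0.0922, 0.1177]
wrist_force: [-1.0, -1.9, 3.3]
opening: 0.0211
t: 24.6
position: [0.6729, 0.1331, 0.2453]
tcp_rot: [0.028, 1.565, -0.024]
wrist_force: [-0.3, -0.1, -0.8]
opening: 0.0371
now [0.6706 0.1316 0.2431] jaw ang 88.1 j7 1.24 open 0.0375 | turn 0.1  y 6.1 z -64.9 x -56.9 tilt [0.8 1.9]
dish [0.6057 0.1408 0.0731] 1514 0.09073265257170778
floor [0.07456619 0.07578788]
[0.5676 0.1675] 522 [288.1  69.7] 0.1558 rel r 46.6 ang 144.9
[0.6085 0.1875] 474 [310.3 117.1] 0.1557 rel r 46.8 ang 86.6
[0.6084 0.0937] 443 [207.2 120.6] 0.1557 rel r 47.2 ang -86.7
[0.6468 0.1632] 419 [283.8 159.8] 0.1557 rel r 46.7 ang 28.6
[0.6469 0.1179] 422 [235.8 161.5] 0.1557 rel r 47.1 ang -29.1
[0.8152 0.132 ] 44619 [256.4 314.4] 0.3762 rel r 209.7 ang -2.4
```

View pics/w18.png

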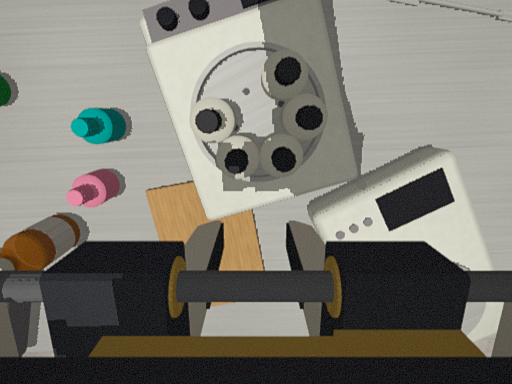

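```bash
python3 -m creep '[0,-55.5,-5.8,0,0.4,0,-55.5,-5.8,0,0.4,0,-55.5,-5.8,0,0.4,0,-55.5,-5.8,0,0.4,0,-55.5,-5.8,0,0.4,0,-55.5,-5.8,0,0.4,0,-55.5,-5.8,0,0.4,0,-55.5,-5.8,0,0.4,10,0,0,9.8,0.4,20,0,0,9.8,0.4,20,0,0,9.8,0.4,20,0,0,9.8,0.4,20,0,0,9.8,0.4,20,0,0,9.8,0.4,0,0,0,0,0.4]'
python3 - <<'E'
from h import *
im,d,p=grab("wrist","w19"); np.savez("pics/w19.npz",im=im,d=d,**p)
go((.609,-.310),.0405,29)
for o in capfit(im,d,p,.080,(.609,-.310),rad=.12,thr=60): print(np.round(o[0],4),o[1],np.round(o[2],1),o[3])
E
```

```text
t: 26.52
position: [0.6057, -0.3105, 0.1298]
tcp_rot: [0.825, 1.414, -0.827]
wrist_force: [-0.2, -0.0, 0.1]
opening: 0.0372
now [ 0.6067 -0.311   0.1312] jaw ang 29.4 j7 1.11 open 0.0370 | turn 0.4  y 2.6 z 0.2 x 90.7 tilt [-2.4 -2.2]
[ 0.5262 -0.3199] 356 [162.2 165.2] 0.07959051467763589
[ 0.6063 -0.3069] 379 [255.9 198.1] 0.07978486962063074
[ 0.5999 -0.3664] 371 [216.3 251.6] 0.18435920389421034
[ 0.6584 -0.3338] 365 [292.6 251.9] 0.18379649161844644
[ 0.6176 -0.4551] 25434 [189.8 334.8] 0.27056454128793034
[ 0.7577 -0.3177] 10925 [395.9 287.1] 0.26039728225702374
```

View pics/w19.png

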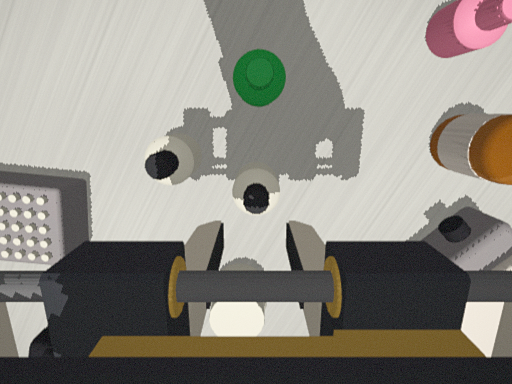

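```bash
python3 -c "
import cv2
im=cv2.imread('pics/w19.png'); cv2.imwrite('pics/w19c.png',cv2.resize(im[40:230,120:320],(632,600),interpolation=cv2.INTER_CUBIC))"
```

```text
(no output)
```

View pics/w19c.png

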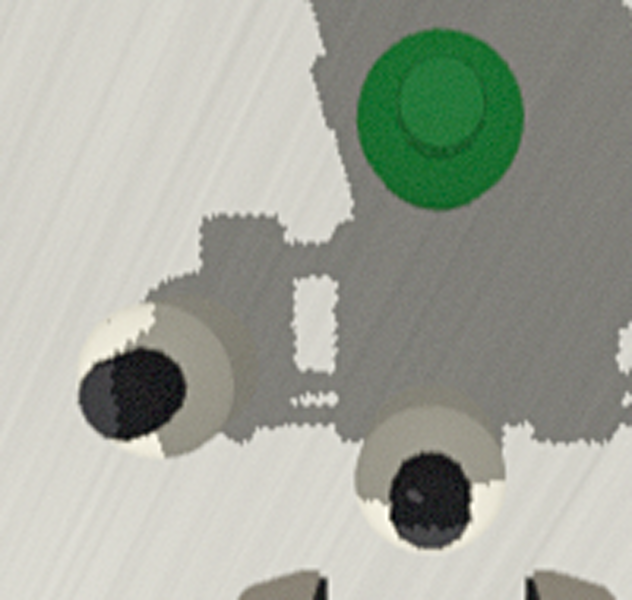

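```bash
python3 -m creep '[30,2.7,-1,0,0.4,25,0,0,0,0.4,20,0,0,0,0.4,15,0,0,0,0.4,0,0,0,0,0.4]'
python3 - <<'E'
from h import *
im,d,p=grab("wrist","w20"); np.savez("pics/w20.npz",im=im,d=d,**p)
go((.6086,-.3088),.0405,29)
im=cv2.imread("pics/w20.png"); cv2.imwrite("pics/w20c.png",cv2.resize(im[150:310,160:350],(712,600),interpolation=cv2.INTER_CUBIC))
for o in capfit(im,d,p,.080,(.609,-.310),rad=.03,thr=60): print(np.round(o[0],4),o[1],np.round(o[2],1),o[3])
E
```

```text
t: 27.2
position: [0.6096, -0.3092, 0.0416]
tcp_rot: [0.825, 1.41, -0.826]
wrist_force: [-0.8, -0.7, -0.2]
opening: 0.0369
now [ 0.61   -0.3095  0.0425] jaw ang 29.2 j7 1.14 open 0.0371 | turn 0.2  y -0.9 z -1.3 x 2.0 tilt [-0.1 -0.1]
[ 0.607  -0.3083] 1131 [249.1 242.9] 0.0797413134230921
[ 0.5939 -0.3226] 322 [215.9 253.1] 0.09716358143119441
[ 0.6312 -0.3017] 321 [293.  253.1] 0.09680992183008581
[ 0.5952 -0.3751] 549 [177.2 324.6] 0.16356801121400744
[ 0.6716 -0.3303] 346 [326.4 322.2] 0.15910313633249412
[ 0.6454 -0.3851] 5048 [243.2 370.5] 0.18522697677960703
```

View pics/w20c.png

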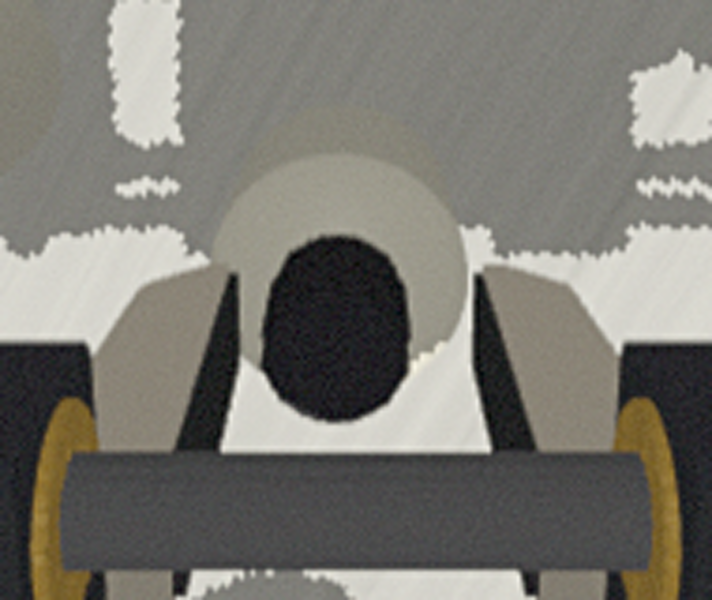

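```bash
python3 -m creep '[0,-1.5,0,0,0.4,0,0,0,0,0,0,0,0,0,0,0,0,0,0,0,-20,0,0,0,0,-50,0,0,0,0,-60,0,0,0,0,-60,0,0,0,0,-30,0,0,0,0]' | egrep 'posi|force|open'
python3 -m creep '[0,12,-28,0,0,0,21,-49,0,0,0,21,-49,0,0,0,21,-49,0,0,0,21,-49,0,0,0,21,-49,0,0,0,21,-49,0,0,0,20,-47,0,0,0,9,-21,0,0,0,3,-7,0,0,0,0,0,0,0]'
python3 - <<'E'
from h import *
im,d,p=grab("wrist","w21"); np.savez("pics/w21.npz",im=im,d=d,**p)
go((.567,.118),.12,29)
im=cv2.imread("pics/w21.png"); cv2.imwrite("pics/w21c.png",cv2.resize(im[160:290,180:330],(692,600),interpolation=cv2.INTER_CUBIC))
E
python3 m1.py w21
```

```text
position: [0.6094, -0.3108, 0.2678]
wrist_force: [1.0, 0.3, -0.8]
opening: 0.0207
t: 29.75
position: [0.5633, 0.1189, 0.263]
tcp_rot: [0.826, 1.408, -0.826]
wrist_force: [0.2, -0.4, -0.9]
opening: 0.0212
now [0.5634 0.1181 0.2629] jaw ang 29.2 j7 0.33 open 0.0214 | turn 0.2  y 3.1 z 1.9 x 142.9 tilt [0.3 0.6]
dish [0.6058 0.1411 0.0732] 953 0.09080915577837423
floor [0.07440651 0.07571498]
[0.5668 0.1684] 388 [280.6 144.6] 0.1557 rel r 47.6 ang 145.1
[0.6078 0.1882] 392 [326.3 147.3] 0.1557 rel r 47.1 ang 87.6
[0.6459 0.164 ] 343 [344.8 186.2] 0.1557 rel r 46.1 ang 29.7
[0.6462 0.1188] 304 [321.4 222.6] 0.1557 rel r 46.2 ang -29.0
[0.6968 0.0635] 19721 [333.  283.8] 0.3886 rel r 119.6 ang -40.5
[ 0.7616 -0.0355] 9830 [333.4 369.7] 0.4064 rel r 235.5 ang -48.6
```

View pics/w21.png

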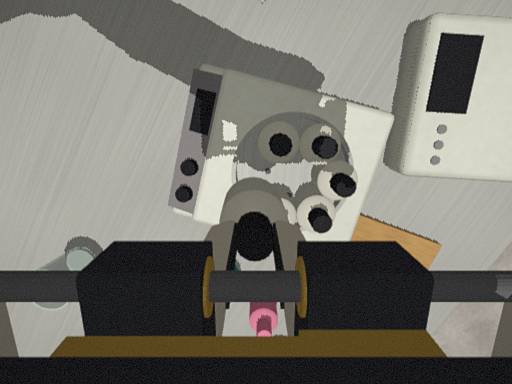

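View pics/w21c.png

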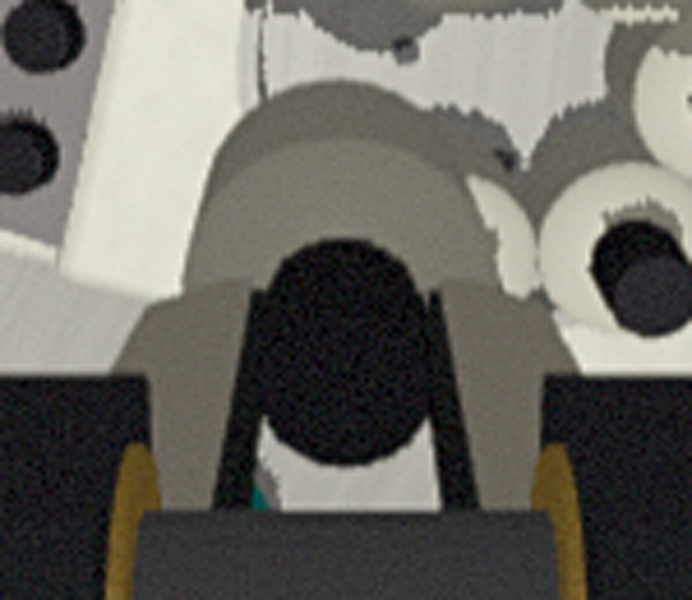

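```bash
python3 -c "
from h import *
rel('w21',254.5,236.1,.3004,(.6054,.1411))
go((.5634,.1181),.12,29)"
```

```text
raw [0.5616 0.1244 0.3004] r 46.9 ang -159.1 xy [-43.8 -16.7]
now [0.5634 0.1181 0.2629] jaw ang 29.2 j7 0.33 open 0.0214 | turn 0.2  y -0.0 z 0.0 x 142.9 tilt [0.3 0.6]
```

```bash
python3 -m creep '[0,2,4,0,0,30,0,0,0,0,30,0,0,0,0,22,0,0,0,0,0,0,0,0,0]'
python3 - <<'E'
from h import *
im,d,p=grab("wrist","w22"); np.savez("pics/w22.npz",im=im,d=d,**p)
im,d,p=grab("side","s22")
cv2.imwrite("pics/s22c.png",cv2.resize(cv2.cvtColor(im[85:195,185:317],cv2.COLOR_RGB2BGR),(720,600),interpolation=cv2.INTER_CUBIC))
go((.567,.118),.12,29)
E
python3 m1.py w22
```

```text
t: 30.42
position: [0.5664, 0.1154, 0.1792]
tcp_rot: [0.825, 1.41, -0.829]
wrist_force: [-0.2, -0.1, -0.1]
opening: 0.0213
now [0.5676 0.1161 0.181 ] jaw ang 29.2 j7 0.37 open 0.0213 | turn 0.2  y 0.4 z -2.0 x 61.0 tilt [0.3 0.4]
dish [0.6058 0.1409 0.0731] 1412 0.09078937695215225
floor [0.07466114 0.0757873 ]
[0.5669 0.1682] 742 [289.4 150. ] 0.1558 rel r 47.6 ang 145.0
[0.6076 0.1881] 744 [352.6 153.4] 0.1558 rel r 47.2 ang 87.9
[0.6457 0.1639] 646 [377.1 206.5] 0.1557 rel r 46.1 ang 30.0
[0.6451 0.0891] 21317 [322.6 283.8] 0.3051 rel r 65.0 ang -52.8
[0.6921 0.0187] 10276 [324.8 369.7] 0.3226 rel r 149.7 ang -54.8
```

View pics/w22.png

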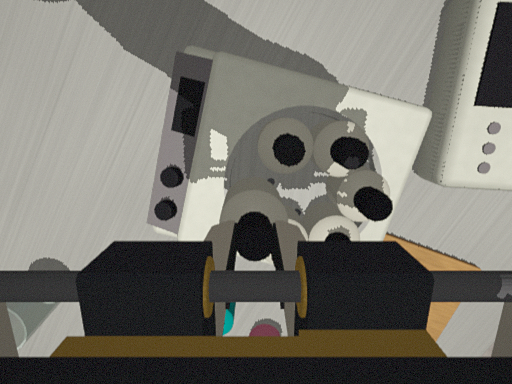

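View pics/s22c.png

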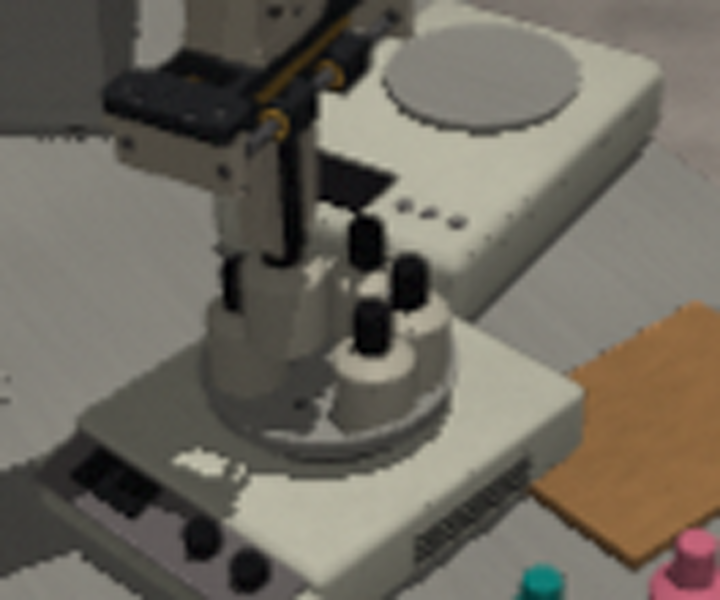

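```bash
python3 -m creep '[25,0,0,0,0,20,0,0,0,0,12,0,0,0,0,0,0,0,0,0]' | egrep 'posi|force'; for i in 1 2; do python3 -m creep '[3,0,0,0,0]' | egrep 'posi|force'; done
```

```text
position: [0.567, 0.1167, 0.1235]
wrist_force: [0.6, 0.7, -1.4]
position: [0.5678, 0.117, 0.1214]
wrist_force: [0.2, 1.0, 0.5]
position: [0.5674, 0.1169, 0.1184]
wrist_force: [-8.1, -4.1, 34.9]
```

```bash
python3 -m creep '[-1.5,0,0,0,0]' | egrep 'posi|force'; for i in 1 2; do python3 -m creep '[0,-0.7,0,0,0]' | egrep 'posi|force'; done
```

```text
position: [0.5673, 0.1169, 0.1195]
wrist_force: [-0.7, 0.1, -0.2]
position: [0.5666, 0.1167, 0.1193]
wrist_force: [0.1, -0.2, -1.4]
position: [0.5657, 0.1163, 0.1189]
wrist_force: [-0.4, -0.3, -0.4]
```

```bash
for i in 1 2 3; do python3 -m creep '[0,-0.5,0,0,0]' | egrep 'posi|force'; done
```

```text
position: [0.5652, 0.1159, 0.1188]
wrist_force: [-0.5, -0.1, -0.9]
position: [0.565, 0.1158, 0.1189]
wrist_force: [0.7, 0.4, -0.2]
position: [0.5648, 0.1157, 0.119]
wrist_force: [1.6, 1.5, -1.4]
```

```bash
python3 -m creep '[0.5,0.2,0,0,0,0,0,0,0,0.3,0,0,0,0,0.35,-20,0,0,0,0.4,-40,0,0,0,0.4,-50,30,25,0,0.4,-20,30,35,0,0.4,0,0,0,0,0.4]'
python3 - <<'E'
from h import *
im,d,p=grab("wrist","w23"); np.savez("pics/w23.npz",im=im,d=d,**p)
go((.606,.141),.12,29)
E
python3 m1.py w23
```

```text
t: 33.02
position: [0.6488, 0.0908, 0.2493]
tcp_rot: [0.829, 1.404, -0.826]
wrist_force: [-0.7, 0.2, -1.0]
opening: 0.0375
now [0.6463 0.0918 0.2478] jaw ang 29.1 j7 0.42 open 0.0374 | turn 0.1  y -11.4 z -62.6 x 127.8 tilt [0.4 0.5]
dish [0.6059 0.1411 0.0732] 1306 0.09082794307585099
floor [0.07447862 0.07580054]
[0.568 0.168] 505 [215.4  72.1] 0.1558 rel r 46.5 ang 144.7
[0.6088 0.188 ] 492 [266.4  74.9] 0.1558 rel r 46.9 ang 86.5
[0.6472 0.1637] 448 [289.5 120.9] 0.1558 rel r 47.0 ang 28.6
[0.5655 0.1172] 444 [187.9 122. ] 0.1557 rel r 47.0 ang -149.4
[0.6473 0.1184] 405 [265.4 163.4] 0.1557 rel r 47.2 ang -28.8
[0.6087 0.0942] 397 [218.1 165.9] 0.1557 rel r 47.0 ang -86.6
[ 0.7018 -0.0422] 44015 [236.4 313.6] 0.3802 rel r 206.9 ang -62.4
```

View pics/w23.png

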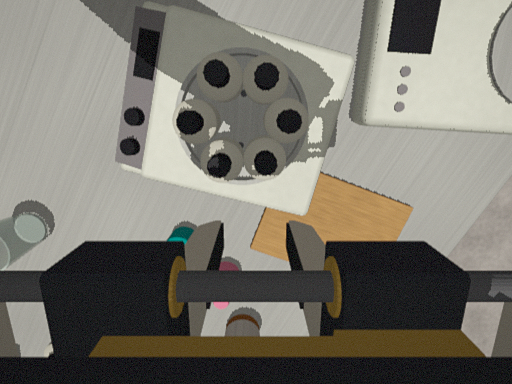

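```bash
python3 -m creep '[0,0,0,-10.3,0.4,0,0,0,-10.3,0.4,0,0,0,-10.3,0.4,0,-30,7,0,0.4,0,-54,13,0,0.4,0,-55,13,0,0.4,0,-55,13,0,0.4,0,-55,13,0,0.4,0,-55,13,0,0.4,0,-54,13,0,0.4,0,-40,10,0,0.4,0,-20,5,0,0.4,40,0,0,0,0.4,40,0,0,0,0.4,35,0,0,0,0.4,0,0,0,0,0.4]'
python3 - <<'E'
from h import *
im,d,p=grab("wrist","w24"); np.savez("pics/w24.npz",im=im,d=d,**p)
go((.524,-.320),.0415,60)
for o in capfit(im,d,p,.080,(.524,-.320),rad=.06,thr=60): print(np.round(o[0],4),o[1],np.round(o[2],1),o[3])
im=cv2.imread("pics/w24.png")
E
```

```text
t: 35.08
position: [0.5229, -0.3169, 0.1301]
tcp_rot: [0.409, 1.538, -0.406]
wrist_force: [-0.8, 0.9, 0.4]
opening: 0.037
now [ 0.5239 -0.318   0.132 ] jaw ang 60.2 j7 1.62 open 0.0372 | turn 0.2  y -1.7 z 1.1 x 90.5 tilt [ 0.4 -3. ]
[ 0.5215 -0.3224] 495 [246.3 202.3] 0.07973609553315045
[ 0.5474 -0.3678] 368 [216.3 251.6] 0.18481182641186722
[ 0.581  -0.3099] 369 [292.6 251.9] 0.18444078001301326
[ 0.616  -0.4287] 23257 [199.7 338.3] 0.27157934452300103
[ 0.6583 -0.248 ] 10262 [392.6 288.7] 0.2610247664836086
```

View pics/w24.png

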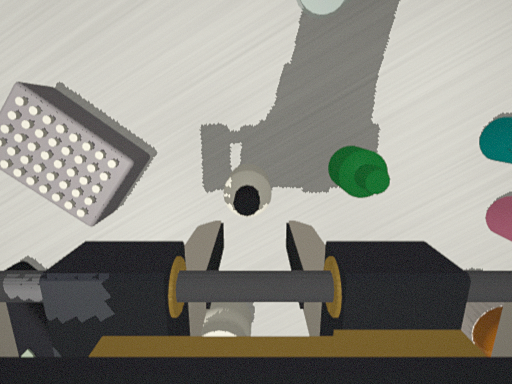

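```bash
python3 -m creep '[30,-4,0,0,0.4,25,0,0,0,0.4,20,0,0,0,0.4,15,0,0,0,0.4,0,0,0,0,0.4]'
python3 - <<'E'
from h import *
im,d,p=grab("wrist","w25"); np.savez("pics/w25.npz",im=im,d=d,**p)
go((.5219,-.3218),.0405,60)
for o in capfit(im,d,p,.080,(.522,-.322),rad=.03,thr=60)[:1]: print(np.round(o[0],4),o[1],np.round(o[2],1),o[3])
im=cv2.imread("pics/w25.png"); cv2.imwrite("pics/w25c.png",cv2.resize(im[150:310,160:350],(712,600),interpolation=cv2.INTER_CUBIC))
E
```

```text
t: 35.75
position: [0.5224, -0.3227, 0.0428]
tcp_rot: [0.409, 1.532, -0.408]
wrist_force: [0.7, 0.4, 0.9]
opening: 0.0375
now [ 0.5227 -0.323   0.0433] jaw ang 60.1 j7 1.65 open 0.0375 | turn 0.1  y 0.7 z -1.3 x 2.8 tilt [0.2 0.5]
[ 0.5212 -0.3224] 1125 [251.5 242.1] 0.07972807946174482
```

View pics/w25c.png

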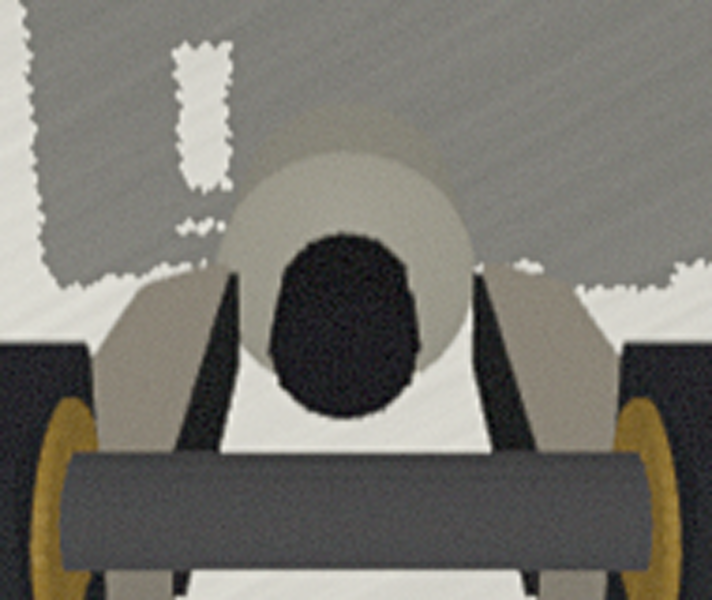

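```bash
python3 -m creep '[0,0.3,-1.5,0,0.4,0,0,0,0,0,0,0,0,0,0,0,0,0,0,0,-20,0,0,0,0,-50,0,0,0,0,-60,0,0,0,0,-60,0,0,0,0,-30,0,0,0,0,0,0,0,0,0]' | egrep 'posi|force|open'
python3 - <<'E'
from h import *
P=np.array([[.568,.168],[.6088,.188],[.6472,.1637],[.5655,.1172],[.6473,.1184],[.6087,.0942]])
from scipy.optimize import minimize
f=lambda c:-np.min(np.hypot(*(P-c).T))
r=minimize(f,[.606,.141],method='Nelder-Mead',options=dict(xatol=1e-6,fatol=1e-7)); print(r.x,-r.fun,np.hypot(*(P-r.x).T))
go(r.x,.2678,60)
E
```

```text
position: [0.522, -0.3227, 0.2651]
wrist_force: [0.3, -0.0, -1.5]
opening: 0.0215
[0.60624929 0.14097147] 0.04683531193929624 [0.04683535 0.04709765 0.04683531 0.04717613 0.0468469  0.04683563]
now [ 0.522  -0.3227  0.2651] jaw ang 60.1 j7 1.60 open 0.0215 | turn 0.1  y 443.7 z -158.8 x -2.7 tilt [0.4 4.5]
```

```bash
python3 -m creep '[0,24,-8.5,0,0,0,52,-18.6,0,0,0,52,-18.6,0,0,0,52,-18.6,0,0,0,52,-18.6,0,0,0,52,-18.6,0,0,0,52,-18.6,0,0,0,52,-18.6,0,0,0,36,-13,0,0,0,14,-5,0,0,0,6,-2,0,0,0,0,0,0,0,0,0,0,0,0]'
python3 - <<'E'
from h import *
im,d,p=grab("wrist","w26"); np.savez("pics/w26.npz",im=im,d=d,**p)
go((.60625,.14097),.2678,60)
im=cv2.imread("pics/w26.png"); cv2.imwrite("pics/w26c.png",cv2.resize(im[110:290,160:350],(633,600),interpolation=cv2.INTER_CUBIC))
E
python3 m1.py w26
```

```text
t: 38.67
position: [0.6046, 0.1401, 0.2627]
tcp_rot: [0.41, 1.531, -0.411]
wrist_force: [-1.3, -0.1, -0.9]
opening: 0.0213
now [0.6046 0.1404 0.2628] jaw ang 60.0 j7 0.77 open 0.0209 | turn 0.0  y 1.3 z 1.1 x -5.0 tilt [-0.3  0.4]
dish [0.6058 0.1409 0.0733] 1021 0.09080294664451703
floor [0.07586951 0.29960998]
[0.5668 0.1682] 396 [258.5 138.5] 0.1557 rel r 47.6 ang 144.9
[0.5643 0.1174] 368 [213.3 162. ] 0.1557 rel r 47.6 ang -150.5
[0.6078 0.1882] 371 [296.  164.2] 0.1557 rel r 47.3 ang 87.6
[0.646  0.1643] 309 [292.9 207. ] 0.1559 rel r 46.6 ang 30.2
[0.6063 0.0934] 274 [215.2 208. ] 0.1556 rel r 47.5 ang -89.3
[0.71   0.0925] 30522 [263.4 284.7] 0.3918 rel r 114.9 ang -24.9
[ 0.5867 -0.1562] 203 [ 19.6 298.6] 0.3872 rel r 297.7 ang -93.7
[0.8066 0.0265] 14142 [255.5 369.6] 0.4061 rel r 231.1 ang -29.7
```

View pics/w26c.png

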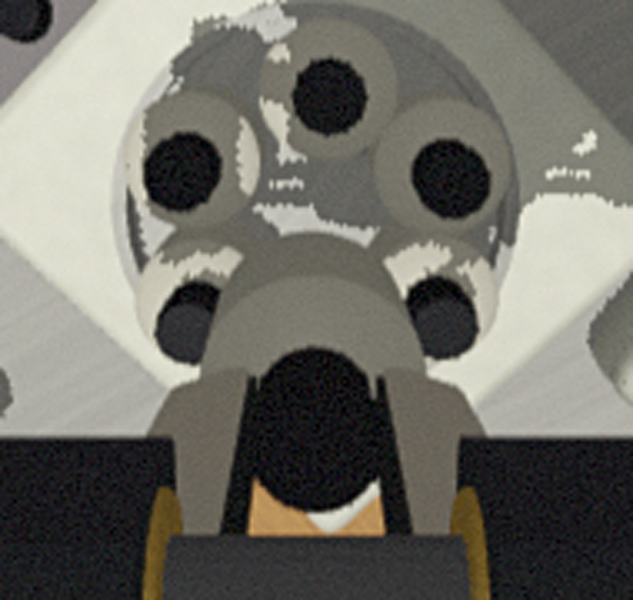

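```bash
python3 -m creep '[30,0.7,0,0,0,30,0,0,0,0,22,0,0,0,0,0,0,0,0,0,0,0,0,0,0]'
python3 - <<'E'
from h import *
im,d,p=grab("wrist","w27"); np.savez("pics/w27.npz",im=im,d=d,**p)
go((.60625,.14097),.2678,60)
im=cv2.imread("pics/w27.png"); cv2.imwrite("pics/w27c.png",cv2.resize(im[110:290,160:350],(633,600),interpolation=cv2.INTER_CUBIC))
im,d,p=grab("side","s27")
cv2.imwrite("pics/s27c.png",cv2.resize(cv2.cvtColor(im[85:195,185:317],cv2.COLOR_RGB2BGR),(720,600),interpolation=cv2.INTER_CUBIC))
E
python3 m1.py w27
```

```text
t: 39.35
position: [0.6055, 0.1422, 0.1817]
tcp_rot: [0.41, 1.531, -0.409]
wrist_force: [-0.2, 0.2, -0.0]
opening: 0.0215
now [0.6057 0.1424 0.1819] jaw ang 60.1 j7 0.78 open 0.0210 | turn 0.1  y -1.0 z 1.2 x -85.9 tilt [1.3 1.3]
dish [0.6057 0.1408 0.0731] 1518 0.0908383933537063
floor [0.07659181 0.21875986]
[0.5667 0.1682] 725 [256.9 147.5] 0.1557 rel r 47.6 ang 144.9
[0.5642 0.1174] 680 [195.6 179. ] 0.1557 rel r 47.6 ang -150.5
[0.6075 0.1881] 682 [307.5 182. ] 0.1557 rel r 47.3 ang 87.7
[0.664  0.1159] 31066 [260.6 283.8] 0.3103 rel r 63.4 ang -23.1
[ 0.5803 -0.0579] 214 [ 27.4 299.4] 0.3061 rel r 200.3 ang -97.3
[0.736  0.0695] 14137 [255.3 369.6] 0.3251 rel r 148.6 ang -28.7
```

View pics/w27c.png

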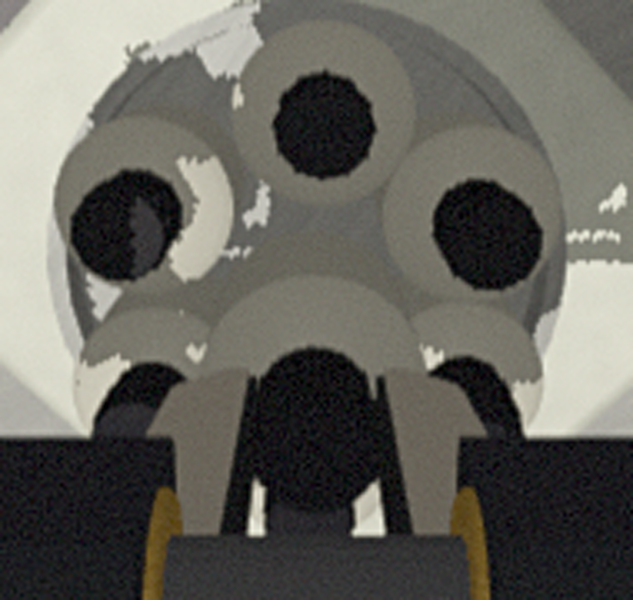

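View pics/s27c.png

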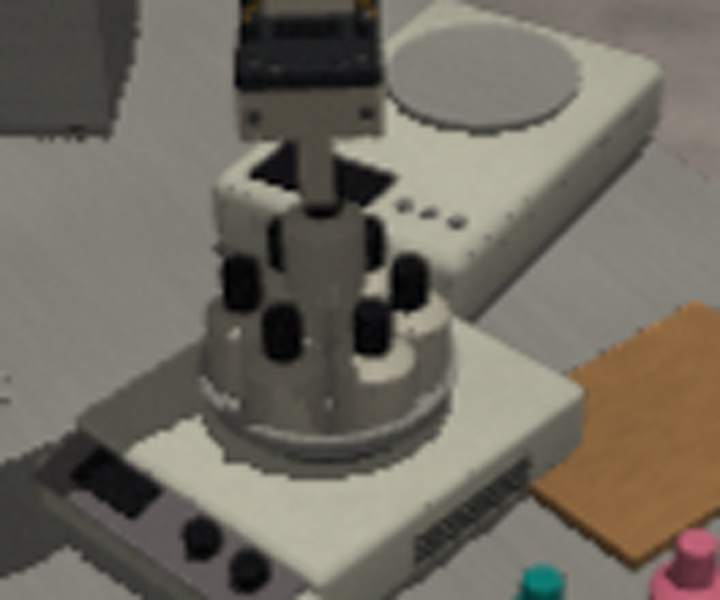

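```bash
python3 -m creep '[0,-1.3,0.2,0,0,8,0,0,0,0,0,0,0,0,0]' | egrep 'posi|force'; for i in 1 2 3 ; do python3 -m creep '[3,0,0,0,0]' | egrep 'posi|force'; done
```

```text
position: [0.604, 0.1413, 0.172]
wrist_force: [0.5, 1.3, -1.2]
position: [0.6046, 0.1414, 0.1696]
wrist_force: [0.3, -0.2, -0.5]
position: [0.6045, 0.1414, 0.1665]
wrist_force: [0.7, -0.2, -1.6]
position: [0.6045, 0.1414, 0.1634]
wrist_force: [-0.1, 0.1, -1.3]
```

```bash
python3 -m creep '[0,0,0.8,0,0]' | egrep 'posi|force'; for i in 1 2 3 ; do python3 -m creep '[2,0,0,0,0]' | egrep 'posi|force'; done
```

```text
position: [0.605, 0.141, 0.1634]
wrist_force: [0.9, 0.3, -0.8]
position: [0.6054, 0.1409, 0.1618]
wrist_force: [0.1, 0.1, -0.3]
position: [0.6052, 0.1409, 0.1597]
wrist_force: [0.5, -0.5, -1.7]
position: [0.6052, 0.1409, 0.1576]
wrist_force: [-0.5, -0.3, -0.5]
```

Below shoulder height with no contact; continuing down.

```bash
for i in 1 2 3 ; do python3 -m creep '[4,0,0,0,0]' | egrep 'posi|force'; done
```

```text
position: [0.6053, 0.141, 0.1536]
wrist_force: [0.2, 0.5, -0.9]
position: [0.6051, 0.1409, 0.1494]
wrist_force: [-0.4, 0.3, -0.8]
position: [0.6051, 0.1409, 0.1453]
wrist_force: [0.8, -0.3, -0.7]
```

```bash
for i in 1 2 3 ; do python3 -m creep '[6,0,0,0,0]' | egrep 'posi|force'; done; python3 -m creep '[3,0,0,0,0]' | egrep 'posi|force'; python3 -m creep '[3,0,0,0,0]' | egrep 'posi|force';
```

```text
position: [0.6053, 0.1409, 0.1394]
wrist_force: [-0.0, 0.8, -1.4]
position: [0.6051, 0.1409, 0.1332]
wrist_force: [-0.1, -1.4, -0.7]
position: [0.6051, 0.1409, 0.1272]
wrist_force: [0.7, -0.6, -1.2]
position: [0.605, 0.1409, 0.1242]
wrist_force: [0.6, -0.4, -1.9]
position: [0.6052, 0.1409, 0.1215]
wrist_force: [0.1, -0.1, -0.7]
```

```bash
for i in 1 2; do python3 -m creep '[1,0,0,0,0]' | egrep 'posi|force'; done
```

```text
position: [0.6052, 0.1409, 0.1206]
wrist_force: [0.6, 0.6, -1.6]
position: [0.6053, 0.141, 0.1198]
wrist_force: [-0.5, -0.6, -1.4]
```

```bash
for i in 1 2; do python3 -m creep '[0.5,0,0,0,0]' | egrep 'posi|force'; done
```

```text
position: [0.6052, 0.141, 0.1193]
wrist_force: [0.4, 1.1, -1.1]
position: [0.6054, 0.1409, 0.119]
wrist_force: [-0.6, -0.9, 5.4]
```

Floor contact (5 N). I'll release, rise (negative x is up) and look.

```bash
python3 -m creep '[0,0,0,0,0.25,0,0,0,0,0.3,-15,0,0,0,0.3,-30,0,0,0,0.3,-45,0,20,0,0.3,-20,0,50,0,0.3,0,0,0,0,0.3,0,0,0,0,0.3]'
python3 - <<'E'
from h import *
im,d,p=grab("wrist","w28"); np.savez("pics/w28.npz",im=im,d=d,**p)
im,d,p=grab("side","s28")
cv2.imwrite("pics/s28c.png",cv2.resize(cv2.cvtColor(im[85:195,185:317],cv2.COLOR_RGB2BGR),(720,600),interpolation=cv2.INTER_CUBIC))
E
python3 m1.py w28
```

```text
t: 43.2
position: [0.6653, 0.1063, 0.2289]
tcp_rot: [0.409, 1.532, -0.409]
wrist_force: [-0.8, 0.3, -1.4]
opening: 0.0277
dish [0.6057 0.141  0.0731] 1419 0.09077611153799751
floor [0.1256026  0.12881414]
[0.5677 0.1677] 599 [258.3  56.9] 0.1558 rel r 46.5 ang 144.9
[0.5653 0.1169] 544 [204.1  87. ] 0.1558 rel r 47.0 ang -149.3
[0.6086 0.1877] 556 [303.2  89.8] 0.1558 rel r 46.8 ang 86.4
[0.6068 0.1402] 512 [253.  117.1] 0.1558 rel r 1.3 ang -36.0
[0.6469 0.1635] 493 [298.9 144.3] 0.1558 rel r 46.9 ang 28.6
[0.6085 0.0937] 494 [208.1 146. ] 0.1556 rel r 47.3 ang -86.6
[0.647  0.1181] 468 [254.2 169.9] 0.1558 rel r 47.2 ang -28.9
[0.7504 0.0595] 28616 [254.9 287.6] 0.3589 rel r 166.1 ang -29.4
[0.8375 0.0105] 14137 [255.7 369.6] 0.3723 rel r 266.0 ang -29.4
```

View pics/w28.png

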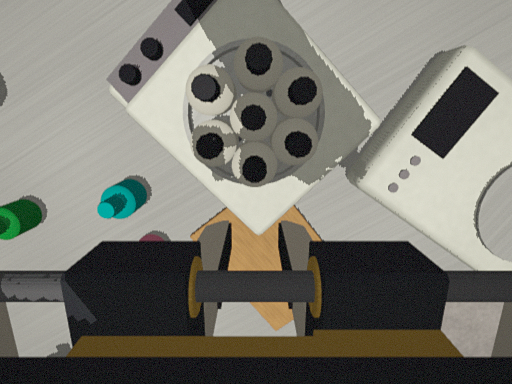

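View pics/s28c.png

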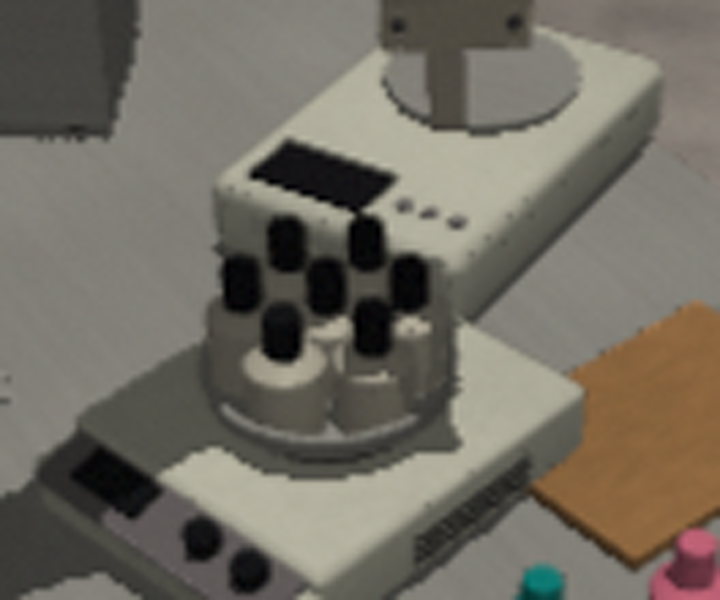

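```bash
python3 - <<'E'
from h import *
from cell import order
im,d,p=grab("top","t29"); a=np.load("pics/top0_i.npy")
for n,(u,v,r) in dict(beaker=(300,248,18),amber=(301,121,16),jar=(389,163,16),rack=(400,245,26),spatula=(110,216,30),weigh=(127,261,18)).items():
    T=cv2.cvtColor(a,cv2.COLOR_RGB2GRAY)[v-r:v+r,u-r:u+r]; S=cv2.cvtColor(im,cv2.COLOR_RGB2GRAY)[v-r-12:v+r+12,u-r-12:u+r+12]
    m=cv2.matchTemplate(S,T,cv2.TM_CCOEFF_NORMED); _,s,_,l=cv2.minMaxLoc(m); print(n,round(s,2),l[0]-12,l[1]-12)
s=observe(); print(s['t'],s['wrist_force'],s['position'])
order.close_job()
E
```

```text
beaker 0.99 0 0
amber 0.99 0 0
jar 0.99 0 0
rack 0.99 0 0
spatula 0.1 0 0
weigh 0.28 -11 -12
43.35 [-0.57248361 -0.27311726  0.88127557] [0.66474108 0.10691283 0.22825545]
the job is handed in; nothing more can be done
```

All seven bottles are packed on the dish, six round one, but the attempt very likely fails on force. At about 6.4 s the wrist force read about 186 N, above the 120 N limit.

**The force breach:** I typed one retreat row with the wrong sign (+20 mm along tool x, which is down). The open fingers pressed onto the shoulder of a ring bottle. I backed off at once, and the pictures showed nothing tipped or displaced.

**What I did:**
- I moved the five bottles round to close up the ring and leave one gap.
- Sliding one of them by its cap made it bind. For three of the five I raised the base about 2–3 mm off the floor inside the dish, shifted it and set it down. That is well under the 18 mm limit, but it was not pure sliding.
- I set one bench bottle in the gap and lowered the other into the middle until it met the floor at about 5 N. Then I let go and withdrew.

**Last checks, at 43 s of the 72 s allowed:**
- **Bottles:** all seven caps were at the same height (0.1556–0.1558 m, expected 0.156 m). The six ring bottles were 46.5–47.3 mm from the dish centre and the middle one 1.3 mm. All looked upright, and the gripper was clear.
- **Beaker, amber bottle, jar and tip rack:** no shift seen in the top camera.
- **Spatula and weigh dish:** that check was inconclusive (match scores 0.1 and 0.28), probably because the arm or its shadow changed the picture there. I never worked near either.

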